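# Hang the slotted preamplifier module on the rack pin

### The job

Pick up the blue preamplifier module by its black top handle and hang it on the small white rack: bring its back plate behind the orange pin head, slide the slot sideways over the pin until you feel the pin reach the end of the slot, then lower the module until it hangs fully home on the pin and let go. Slide and lower gently, feeling for contact and never pressing on the rack with more than 25 N, and leave the other things on the bench where they stand.

Things in the scene. Friction and masses are not known exactly. Their poses are not given: they have to be found in the camera images.
- handle (a point): Centre of the black handle bar on top of the blue module; axes are the module's: x from its front (brass connectors) to its slotted back plate, y along the bar, z up. Bar 12 mm thick (x), 82 long (y), 20 tall, centre 100 mm above the underside and 20 mm to the front (-x) of the box's middle. 30 mm of air under the bar between its end posts (8 mm wide, 37 mm either side).
- seat (a point): Where the pin's axis lies in the module's back plate when hung fully home, mid-thickness; 67 mm +x of and 8 mm below handle, same axes. Plate 4 mm thick (x), to 45 mm either side (y), to 20 mm above. This point is the top of an L-shaped slot: a pocket 11 mm wide (y, centred here), its top 4 mm above, opens down into the level channel (see mouth). Pin play in the pocket 1.5 mm a side.
- rack_mid (a point): Point on the fixed rack midway along its top rail, at the height of the pin's axis (132 mm over the bench), in the plane of the black carriage's front face; axes x into the rack, y along the rail, z up. From that face the pin points to -x: shank 8 mm in diameter, 9 mm long, then an orange head 16 mm in diameter, 4 mm thick. The pin is up to 45 mm either side of here in y, unmeasured: feel for it.
- attenuator_mid (a point): Bystander: middle of a loose grey attenuator box, 90 x 70 x 45 mm.
- mug: Bystander: loose white mug, 80 mm across, 90 mm high; origin under its centre.
- jar: Bystander: loose clear jar with a blue cap, 60 mm across, 80 mm high; origin under its centre.
- wrench: Bystander: loose wrench lying flat on the bench; origin under its middle.
- screwdriver: Bystander: loose screwdriver lying on the bench; origin under its middle.
- calcase: Bystander: loose dark wooden calibration case, 100 x 130 x 35 mm; origin under its centre.
- module: The loose blue module, 0.34 to 0.5 kg, standing on the bench at the start. Origin at the centre of the box's underside, axes as handle. Box 90 (x) x 110 (y) x 60 mm (z); a steel back plate on its +x face rises above it. Its centre of mass is low and about 20 mm behind the handle bar (+x).
- rack: The white rack, fixed to the bench; origin at bench height, 12 mm +x of and below rack_mid, same axes. Aluminium top rail and grey lower rail (66 mm up, 2 mm proud of the carriage face to -x), both 280 mm long along y. The pin's black carriage is clamped on the top rail and holds firm. Nothing is higher than 155 mm or nearer -x than the pin head.
- mouth (a point): Mid-height of the open end of the slot's level channel, at the plate's +y edge: 45 mm in +y of seat and 14 mm below it. The channel is 14 mm high and runs 50.5 mm in to a closed end in line with the pocket's far wall. Held with seat 14 mm above the pin's axis, the module slides in its own +y until the closed end meets the pin, then sinks 14 mm to hang home.
Mind the look-alikes: they are no part of the job. Leave any turquoise look-alike of the module alone.

How it is judged:
By the outcome, as a careful person would: the job done as asked, in the order asked, and still so for the second after the job is handed in, with the robot touching nothing.
It also fails if it takes over 54 s, if anything falls off the work surface, if the arm or the gripper's body presses on something with over 40 N, if the wrist force passes 120 N, or if a joint passes its speed limit or range.

### The arm

A 7-joint arm with a two-finger parallel gripper is mounted at the origin on the work surface. World frame = base frame: x ahead of the robot, y to its left, z up, the work surface at z = 0. Lengths are in m, angles in rad, forces in N, time in s.
With the tool pointing down it reaches from about 0.425 to 0.925 m from the base axis. Payload 6.8 kg.
Tool frame: the origin (TCP) lies on the centre line of the jaws, within the pads' length; the fingertips stand 14 mm ahead of it and the grasp point (between the pads) lies 5 mm behind it; y points along the fingers, x is the direction in which the jaws open and shut, and the axes are right-handed (so a half turn about y gives the same grasp; the last joint's range is limited). The gripper opens to 85 mm and grips with 20 to 120 N. Pads are 22 mm wide; open, the fingers measure 114 mm over their backs; the gripper's body (76 mm by 85 mm) begins 54 mm behind the grasp point. The pads swing forward as they close: fully open they stand 13 mm farther back than shut.
Start: joints at [-1.241, 0.477, 0.022, 1.555, -0.011, 1.109, -0.083], TCP at [0.286, 0.611, 0.245] pointing down, gripper open.
Joint ranges: [-2.96, 2.96], [-0.34, 2.1], [-1.41, 1.46], [0.24, 2.44], [-1.37, 4.51], [0.17, 1.92], [-2.96, 2.96]. Speed limits (rad/s): [2.39, 2.39, 3.14, 3.14, 3.14, 3.14, 3.14].

### API

Orientations are given as a rotation vector (axis times angle).
In Python, from bench import get_obs, vision, ticket gives the robot as it stands. The module is installed in compiled form; this text tells all that it offers.
- The arm moves only by the tool jog_arm, never from a script. Its argument "motion" is a list of rows, each an object of numbers: "gripper": the finger opening in mm, from 0 to 85.4; "tx", "ty", "tz": the shift along the tool's x, y, z in mm; "ax", "ay", "az": the turn, a rotation vector about the tool's x, y, z in rad. In form: [{"gripper": .., "tx": .., "ty": .., "tz": .., "ax": .., "ay": .., "az": ..}, ...]. A call has 1 to 12 rows; each row shifts and turns the commanded pose from where the row before left it, along the tool's axes as they then stand; what a row does not reach is not made up. A row lasts 1/10 s, in which the tool goes at most 50 mm and 8.59 degrees, less where a joint would pass 70% of its speed; a pose out of reach is approached as far as the arm can. A call is refused whole if a number of a shift passes 50 or a number of a turn 0.15, either way. A call with a gripper value outside its range is refused whole. The fingers move at their own pace and stop on an object; "newtons" is the grip in N (left out, the last holds). Time passes only in rows, so rows that do not move let the fingers close. It gives the time, the measured TCP pose, the force and the opening at its end, in the units of the state.
- get_obs(): the state, without advancing time (a new reading comes with each control period).
- vision.grab_frame(name): name is "side" or "top"; returns the picture (384x512x3 uint8, red, green, blue); there is no depth.
- vision.get_calibration(name): a dict with "camera_matrix" (3x3 intrinsics, pixels), "world_from_camera" (4x4, takes a point from camera to world coordinates). Camera axes: x right, y down, z forward; pixel columns grow to the right and rows downward; lengths in m; the calibration is good to about 2 mm. A picture is of the moment at which its call begins. get_calibration takes no time and is no camera call.
- ticket.hand_in(): hands the job in, once; it reports no verdict.
The state is a dict: "clock": time; "joints": joint angles; "qvel": joint speeds; "tau": joint torques, N m; "tcp_pos": TCP position; "orientation": TCP orientation; "contact_force": force on the tool from outside, world axes, zero at the start; "moment": the same for the moment, N m; "grip_width": finger opening in m.
Only numpy, scipy, OpenCV 4.12 (cv2) and the standard library are available. Lean on these libraries where they do the work, as an engineer would, in place of code of your own. Each camera call takes 0.05 s, during which the arm holds its last target.

## Working session

There is one attempt and no reset: what is moved stays moved. The work goes in short steps, Python scripts to look and compute and a tool call to move; the robot and the scene stay as the last step left them, time stands still between calls to the robot, and variables do not carry over. Pictures are saved under pics/ and viewed, and the job is handed in when it is done.

Besides the shell and the picture viewer there is one more tool, called in YAML: its name, and indented under it one key for each argument. jog_arm: Moves the arm, as the interface text tells. Its arguments: {"type":"object","properties":{"motion":{"type":"array"},"newtons":{"type":"number"}},"required":["motion"]}

```bash
mkdir -p pics; python3 - <<'E'
from bench import get_obs, vision, ticket
import cv2,numpy as np
o=get_obs();print(o)
for n in("side","top"):
    im=vision.grab_frame(n);cv2.imwrite(f"pics/{n}0.png",im[...,::-1]);np.save(f"pics/{n}0.npy",im)
    c=vision.get_calibration(n);print(n,c["camera_matrix"].round(1).tolist(),c["world_from_camera"].round(4).tolist())
E
```

```text
{'clock': 0.0, 'joints': array([-1.24110857,  0.4777897 ,  0.02234074,  1.55648666, -0.01148376,
        1.10932062, -0.08309415]), 'qvel': array([-0.00062428, -0.00080661, -0.00063258, -0.00056693, -0.00060546,
        0.00304616,  0.00056502]), 'tau': array([ 2.90446669e-04, -5.96472967e+01,  1.60828885e+00, -2.81193334e+01,
        1.25757518e-02,  9.57451179e-03,  3.39736653e-05]), 'tcp_pos': array([0.28592531, 0.61079765, 0.24431784]), 'orientation': array([-1.38621964, -0.87991535,  0.88236895]), 'contact_force': array([ 0.11780382, -1.24546971,  0.37672029]), 'moment': array([ 0.05507411,  0.00030382, -0.00322349]), 'grip_width': 0.08523830397580381}
side [[444.0, 0.0, 260.6], [0.0, 444.0, 195.6], [0.0, 0.0, 1.0]] [[-0.8568, 0.3073, -0.414, 1.1915], [0.5156, 0.5128, -0.6864, 1.1143], [0.0014, -0.8016, -0.5978, 1.0816], [0.0, 0.0, 0.0, 1.0]]
top [[472.2, 0.0, 250.9], [0.0, 472.2, 194.5], [0.0, 0.0, 1.0]] [[-0.0283, -0.9901, 0.1376, 0.2938], [-0.9995, 0.03, 0.0098, -0.0141], [-0.0138, -0.1372, -0.9904, 1.6325], [0.0, 0.0, 0.0, 1.0]]
```

View pics/side0.png

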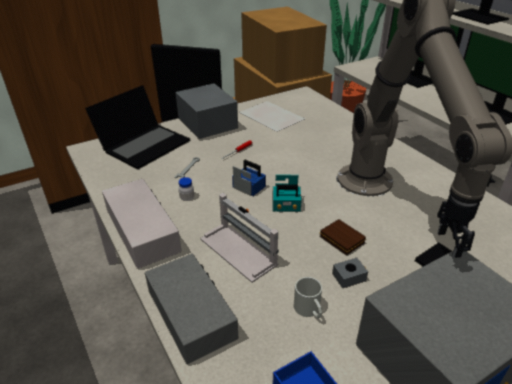

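View pics/top0.png

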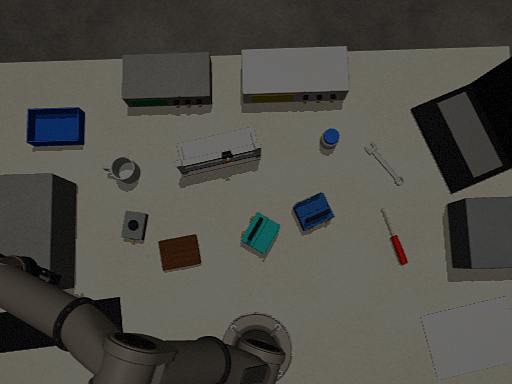

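The blue module is at top (314,212) and side (249,177). The turquoise look-alike is at top (261,233) and side (287,193). The rack is at top (220,152) and side (245,235). I'll enlarge both.

```bash
python3 - <<'E'
import cv2,numpy as np
def crop(n,x0,y0,x1,y1,s):
    im=np.load(f"pics/{n}0.npy")[y0:y1,x0:x1,::-1]
    return cv2.resize(im,None,fx=s,fy=s,interpolation=cv2.INTER_CUBIC)
def lift(a): return np.clip(a.astype(float)*1.5,0,255).astype(np.uint8)
cv2.imwrite("pics/c1.png",lift(crop("top",170,120,350,260,4.4)))
cv2.imwrite("pics/c2.png",lift(crop("side",190,150,310,280,4.6)))
E
```

```text
(no output)
```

View pics/c1.png

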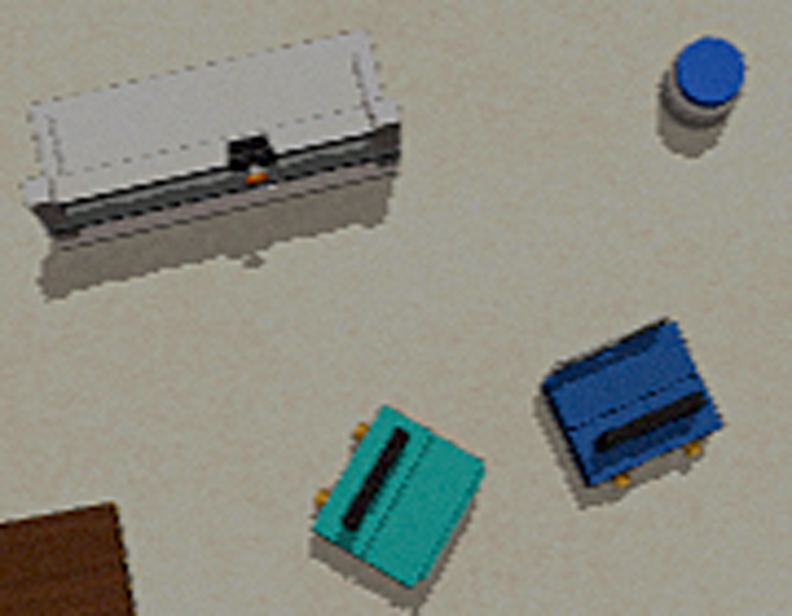

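View pics/c2.png

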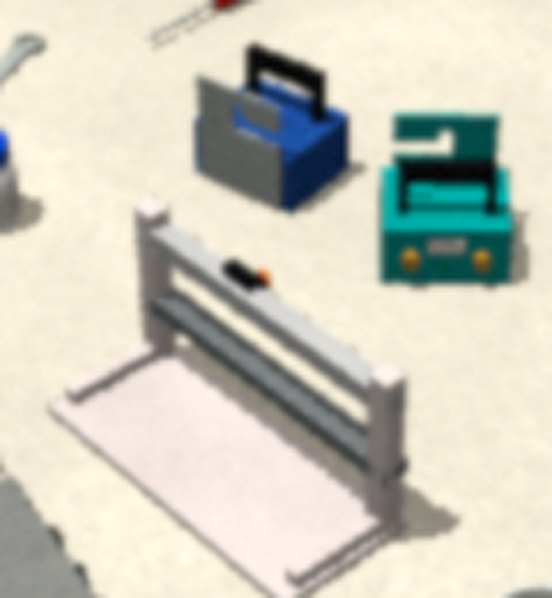

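```bash
cat > h.py <<'E'
import cv2,numpy as np
from scipy.spatial.transform import Rotation as R
from bench import get_obs,vision
C={n:vision.get_calibration(n) for n in("side","top")}
def ray(n,uv):
    K=C[n]["camera_matrix"];T=C[n]["world_from_camera"]
    d=T[:3,:3]@np.linalg.solve(K,[uv[0],uv[1],1.]);return T[:3,3],d/np.linalg.norm(d)
def plane(n,uv,z):
    o,d=ray(n,uv);return o+d*(z-o[2])/d[2]
def tri(a,b):
    (o1,d1),(o2,d2)=ray("side",a),ray("top",b)
    s=np.linalg.lstsq(np.c_[d1,-d2],o2-o1,rcond=None)[0]
    p,q=o1+s[0]*d1,o2+s[1]*d2;return (p+q)/2,np.linalg.norm(p-q)*1000
def proj(n,p):
    T=np.linalg.inv(C[n]["world_from_camera"]);q=C[n]["camera_matrix"]@(T[:3,:3]@p+T[:3,3]);return q[:2]/q[2]
E
python3 - <<'E'
from h import *
o=get_obs();print(R.from_rotvec(o["orientation"]).as_matrix().round(3))
def blobs(n,f,box):
    im=np.load(f"pics/{n}0.npy");x0,y0,x1,y1=box
    hsv=cv2.cvtColor(im,cv2.COLOR_RGB2HSV);m=np.zeros(im.shape[:2],np.uint8)
    m[y0:y1,x0:x1]=f(hsv,im)[y0:y1,x0:x1]*255
    k,l,s,c=cv2.connectedComponentsWithStats(m)
    for i in range(1,k):
        if s[i,4]>2:
            p=np.argwhere(l==i)[:,::-1].astype(np.float32)
            print(n,s[i].tolist(),c[i].round(2),cv2.minAreaRect(p))
org=lambda h,i:(h[...,0]>4)&(h[...,0]<22)&(h[...,1]>150)&(h[...,2]>90)
blk=lambda h,i:(h[...,2]<45)
print("orange");blobs("top",org,(210,140,240,170));blobs("side",org,(235,200,260,220))
print("black carr");blobs("top",blk,(215,145,240,165));blobs("side",blk,(230,200,255,220))
print("bar");blobs("top",blk,(295,195,335,230));blobs("side",blk,(238,155,270,182))
im=np.load("pics/top0.npy");
print(cv2.cvtColor(im,cv2.COLOR_RGB2HSV)[206:226,302:334,2])
E
```

```text
[[ 0.424 -0.001 -0.906]
 [ 0.906 -0.002  0.424]
 [-0.002 -1.    -0.   ]]
orange
top [226, 160, 4, 1, 4] [227.5 160. ] ((227.5, 160.0), (3.0, 0.0), 180.0)
black carr
top [215, 151, 25, 14, 154] [226.92 157.53] ((226.67308044433594, 156.8654022216797), (11.374736785888672, 25.298980712890625), 78.69007110595703)
side [239, 207, 8, 6, 20] [242.35 209.6 ] ((242.3461456298828, 209.73074340820312), (7.488452911376953, 2.4961509704589844), 33.6900634765625)
bar
top [311, 195, 6, 3, 10] [313.5 196. ] ((313.5, 196.0000457763672), (1.3416407108306885, 5.366563320159912), 63.43495178222656)
top [303, 199, 6, 3, 6] [305.5 200. ] ((305.5000305175781, 200.00003051757812), (0.4472135603427887, 5.366563320159912), 63.43495178222656)
top [296, 202, 5, 3, 6] [298.17 203.  ] ((298.076904296875, 203.11534118652344), (0.8320503830909729, 4.437601566314697), 56.3099365234375)
top [305, 209, 26, 14, 113] [317.41 215.5 ] ((317.1495056152344, 215.71133422851562), (4.264453887939453, 27.312814712524414), 66.03751373291016)
top [295, 210, 9, 20, 34] [298.88 219.68] ((299.41754150390625, 219.31443786621094), (2
[... 2422 characters left out ...]
0  68  42  54  68  73 102 110 110]
 [ 87  85  69  26   9   5   8  24  45  57  52  52  50  51  48  47  48  75
   86  81  85  86  55  50  74  72  85  78  97 110 106 106]
 [ 85  87  68  35   8  19  38  51  51  51  50  45  48  46  46  74  87  82
   83  57  28  70  80  60  56 100 111  79  97 111 106 106]
 [ 75  88  67  50  55  52  54  52  51  50  46  44  45  75  87  86  83  69
   40  66  75  78  78  61  72  89  75  67  98 108 106 106]
 [ 71  69  45  49  49  49  49  50  47  71  90  84  86  91  92  69  63  71
   73  72  73  80  74  73  68  68  68  98 113 106 107 106]
 [ 30  75  67  48  51  48  47  47  75  88  87  87  90  59  69  80  77  74
   72  71  75  77  70  69  67 100 115 109 108 107 107 106]]
```

```bash
python3 - <<'E'
import cv2,numpy as np
def crop(n,x0,y0,x1,y1,s,out):
    im=np.load(f"pics/{n}0.npy")[y0:y1,x0:x1,::-1]
    im=np.clip(im.astype(float)*1.7,0,255).astype(np.uint8)
    im=cv2.resize(im,None,fx=s,fy=s,interpolation=cv2.INTER_NEAREST)
    for x in range(x0,x1,5):
        cv2.putText(im,str(x),((x-x0)*s,8),0,.3,(0,0,255));cv2.line(im,((x-x0)*s,0),((x-x0)*s,im.shape[0]),(0,0,255),1) if x%10==0 else 0
    for y in range(y0,y1,5):
        cv2.putText(im,str(y),(0,(y-y0)*s+4),0,.3,(0,0,255));cv2.line(im,(0,(y-y0)*s),(im.shape[1],(y-y0)*s),(0,0,255),1) if y%10==0 else 0
    return im
a=crop("top",290,188,338,236,11,0);b=crop("side",228,155,272,201,12,0)
cv2.imwrite("pics/d1.png",a);cv2.imwrite("pics/d2.png",b)
cv2.imwrite("pics/d3.png",crop("top",172,122,266,184,8,0));cv2.imwrite("pics/d4.png",crop("side",215,195,285,255,9,0))
E
```

```text
(no output)
```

View pics/d1.png

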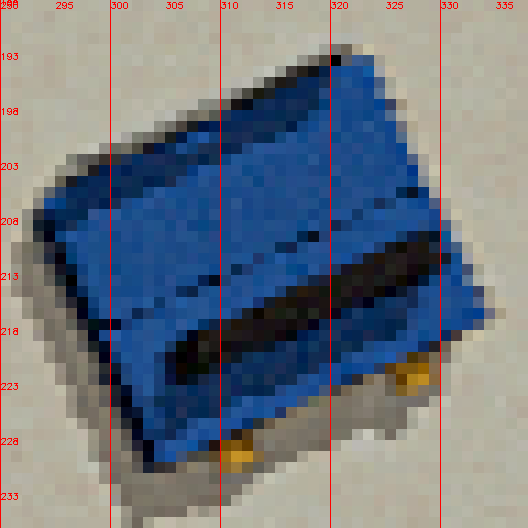

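View pics/d2.png

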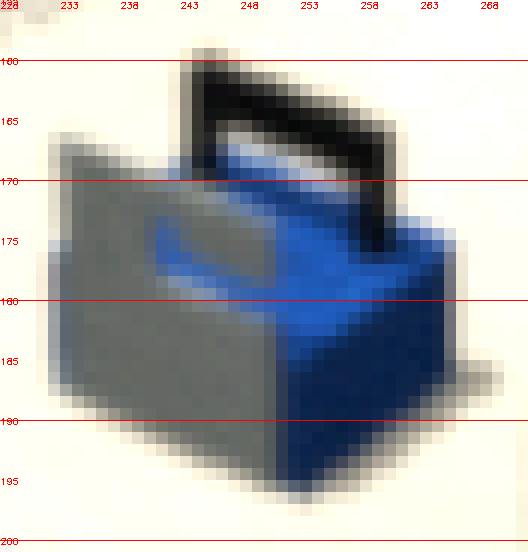

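View pics/d3.png

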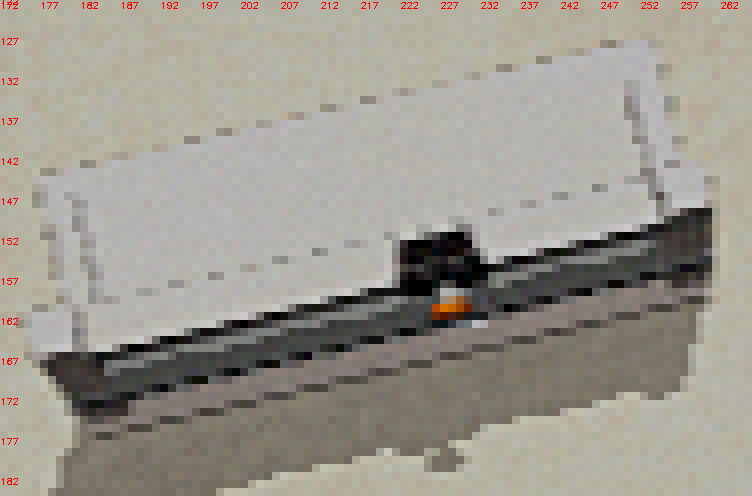

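View pics/d4.png

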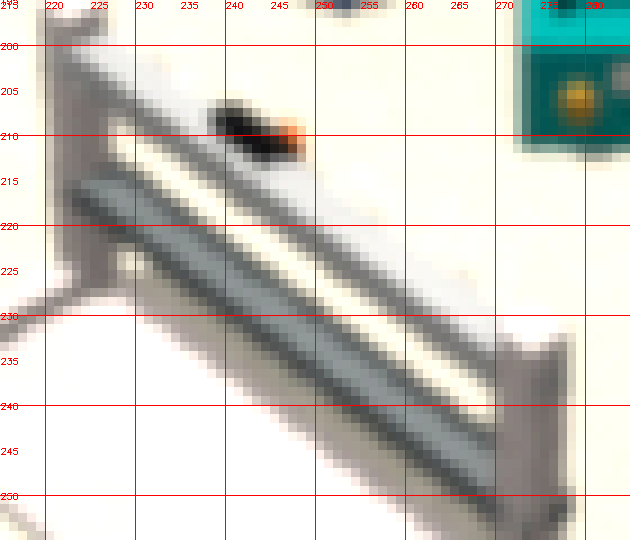

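```bash
python3 - <<'E'
from h import *
im={n:cv2.cvtColor(np.load(f"pics/{n}0.npy"),cv2.COLOR_RGB2GRAY).astype(float) for n in("top","side")}
# subpixel edge along columns: window about guess line, steepest change with given sign
def edge(n,p,q,half,sign):
    g=cv2.GaussianBlur(im[n],(3,3),.7);pts=[]
    for u in range(int(p[0]),int(q[0])+1):
        v=p[1]+(q[1]-p[1])*(u-p[0])/(q[0]-p[0])
        r=np.arange(int(round(v-half)),int(round(v+half))+1);d=sign*(g[r+1,u]-g[r-1,u])
        w=np.clip(d,0,None)**2
        if w.sum()>0: pts.append((u,(w*r).sum()/w.sum()))
    pts=np.float32(pts);l=cv2.fitLine(pts,cv2.DIST_HUBER,0,.01,.01).ravel()
    f=lambda u:l[3]+(u-l[2])*l[1]/l[0]
    return (p[0],f(p[0])),(q[0],f(q[0]))
def yaw(n,a,b,z):
    A,B=plane(n,a,z),plane(n,b,z);d=A-B  # a is left (=+y side)
    return np.degrees(np.arctan2(-d[0],d[1])),A.round(4),B.round(4)
for nm,p,q,h,s,z in[("rail top front",(186,165),(218,158),3,-1,.14),("rail top front2",(233,154),(248,151),3,-1,.14),("rail both",(186,165),(248,151),3,-1,.14),("base back",(182,142),(246,128),2.5,-1,.005),("base front",(188,176),(255,160.5),3,-1,.0),("bar far",(308,217),(327,209.),2.5,-1,.11),("bar near",(310,219.5),(328,212),3,1,.11)]:
    a,b=edge("top",p,q,h,s);print(nm,np.round(a+b,2),*yaw("top",a,b,z))
print("bar",tri((251.5,164.8),(317.2,215.2)), plane("top",(317.2,215.2),.1),plane("side",(251.5,164.8),.1))
print("head",tri((247,210.),(227.7,159.8)),"carr/top",plane("top",(227.7,159.8),.132),plane("side",(247,210.),.132))
E
```

```text
rail top front [186.   164.92 218.   157.62] 11.339292730356302 [0.6036 0.2072 0.14  ] [0.6244 0.1035 0.14  ]
rail top front2 [233.   154.11 248.   150.75] 11.103276449984968 [0.6344 0.0548 0.14  ] [0.644 0.006 0.14 ]
rail both [186.   164.94 248.   150.69] 11.42368049185055 [0.6035 0.2072 0.14  ] [0.6442 0.006  0.14  ]
base back [182.   140.94 246.   126.56] 11.19228349214217 [0.7186 0.2406 0.005 ] [0.7637 0.0125 0.005 ]
base front [188.   174.43 255.   158.85] 11.548820400580151 [0.5984 0.2212 0.    ] [ 0.6468 -0.016   0.    ]
bar far [308.   217.43 327.   208.85] 22.566910634628552 [ 0.4248 -0.1812  0.11  ] [ 0.4508 -0.2438  0.11  ]
bar near [310.   220.94 328.   213.55] 20.55067656753567 [ 0.4133 -0.1871  0.11  ] [ 0.4355 -0.2462  0.11  ]
bar (array([ 0.43317702, -0.21335775,  0.09840385]), np.float64(2.3214417155347147)) [ 0.43207898 -0.21246781  0.1       ] [ 0.43521422 -0.21209229  0.1       ]
head (array([0.61755071, 0.07262933, 0.13385591]), np.float64(0.04887462837378198)) carr/top [0.61793115 0.07275049 0.132     ] [0.61644444 0.07057162 0.132     ]
```

jog_arm:
  motion:
    - {"ay": 0.148,"gripper": 45}
    - {"ay": 0.148}
    - {"ay": 0.148}
    - {"ay": 0.148}
    - {"ay": 0.148}
  newtons: 60

```text
schema error: expected keys gripper, tx, ty, tz, ax, ay, az
```

jog_arm:
  motion:
    - {"tx": 3,"tz": -45}
    - {"tx": 3,"tz": -45}
    - {"tx": 3,"tz": -45}
    - {"tx": 3,"tz": -45}
    - {"tx": 3,"tz": -45}
    - {"tx": 3,"tz": -45}
    - {"tx": 3,"tz": -45}
    - {"tx": 3,"tz": -45}
    - {"tx": 3,"tz": -45}
    - {"tx": 3,"tz": -45}

```text
schema error: expected keys gripper, tx, ty, tz, ax, ay, az
```

jog_arm:
  motion:
    - {"tx": -20,"tz": -37}
    - {"tx": -20,"tz": -37}
    - {"tx": -20,"tz": -37}
    - {"tx": -20,"tz": -37}
    - {"tx": -20,"tz": -37}
    - {"tx": -20,"tz": -37}
    - {"tx": -20,"tz": -37}
    - {"tx": -20,"tz": -37}
    - {"tx": -20,"tz": -37}
    - {}
    - {}

```text
schema error: expected keys gripper, tx, ty, tz, ax, ay, az
```

All keys are needed in every row.

jog_arm:
  motion:
    - {"gripper": 45,"tx": 0,"ty": 0,"tz": 0,"ax": 0,"ay": 0.148,"az": 0}
    - {"gripper": 45,"tx": 0,"ty": 0,"tz": 0,"ax": 0,"ay": 0.148,"az": 0}
    - {"gripper": 45,"tx": 0,"ty": 0,"tz": 0,"ax": 0,"ay": 0.148,"az": 0}
    - {"gripper": 45,"tx": 0,"ty": 0,"tz": 0,"ax": 0,"ay": 0.148,"az": 0}
    - {"gripper": 45,"tx": 0,"ty": 0,"tz": 0,"ax": 0,"ay": 0.148,"az": 0}
    - {"gripper": 45,"tx": 0,"ty": 0,"tz": 0,"ax": 0,"ay": 0,"az": 0}
  newtons: 60

```text
clock: 0.7
tcp_pos: [0.2859, 0.6111, 0.2447]
orientation: [-1.55, -0.307, 0.308]
contact_force: [-0.6, 0.4, 0.1]
grip_width: 0.0452
```

jog_arm:
  motion:
    - {"gripper": 45,"tx": 3,"ty": 0,"tz": -45,"ax": 0,"ay": 0,"az": 0}
    - {"gripper": 45,"tx": 3,"ty": 0,"tz": -45,"ax": 0,"ay": 0,"az": 0}
    - {"gripper": 45,"tx": 3,"ty": 0,"tz": -45,"ax": 0,"ay": 0,"az": 0}
    - {"gripper": 45,"tx": 3,"ty": 0,"tz": -45,"ax": 0,"ay": 0,"az": 0}
    - {"gripper": 45,"tx": 3,"ty": 0,"tz": -45,"ax": 0,"ay": 0,"az": 0}
    - {"gripper": 45,"tx": 3,"ty": 0,"tz": -45,"ax": 0,"ay": 0,"az": 0}
    - {"gripper": 45,"tx": 3,"ty": 0,"tz": -45,"ax": 0,"ay": 0,"az": 0}
    - {"gripper": 45,"tx": 3,"ty": 0,"tz": -45,"ax": 0,"ay": 0,"az": 0}
    - {"gripper": 45,"tx": 3,"ty": 0,"tz": -45,"ax": 0,"ay": 0,"az": 0}
    - {"gripper": 45,"tx": 3,"ty": 0,"tz": -45,"ax": 0,"ay": 0,"az": 0}

```text
clock: 1.7
tcp_pos: [0.4866, 0.2054, 0.2454]
orientation: [-1.548, -0.312, 0.312]
contact_force: [0.5, 1.1, 0.4]
grip_width: 0.045
```

jog_arm:
  motion:
    - {"gripper": 45,"tx": -23,"ty": 0,"tz": -40.5,"ax": 0,"ay": 0,"az": 0}
    - {"gripper": 45,"tx": -23,"ty": 0,"tz": -40.5,"ax": 0,"ay": 0,"az": 0}
    - {"gripper": 45,"tx": -23,"ty": 0,"tz": -40.5,"ax": 0,"ay": 0,"az": 0}
    - {"gripper": 45,"tx": -23,"ty": 0,"tz": -40.5,"ax": 0,"ay": 0,"az": 0}
    - {"gripper": 45,"tx": -23,"ty": 0,"tz": -40.5,"ax": 0,"ay": 0,"az": 0}
    - {"gripper": 45,"tx": -23,"ty": 0,"tz": -40.5,"ax": 0,"ay": 0,"az": 0}
    - {"gripper": 45,"tx": -23,"ty": 0,"tz": -40.5,"ax": 0,"ay": 0,"az": 0}
    - {"gripper": 45,"tx": -23,"ty": 0,"tz": -40.5,"ax": 0,"ay": 0,"az": 0}
    - {"gripper": 45,"tx": -23,"ty": 0,"tz": -40.5,"ax": 0,"ay": 0,"az": 0}
    - {"gripper": 45,"tx": 0,"ty": 20,"tz": 0,"ax": 0,"ay": 0,"az": 0}
    - {"gripper": 45,"tx": 0,"ty": 20,"tz": 0,"ax": 0,"ay": 0,"az": 0}
    - {"gripper": 45,"tx": 0,"ty": 0,"tz": 0,"ax": 0,"ay": 0,"az": 0}

```text
clock: 2.9
tcp_pos: [0.4328, -0.2085, 0.2033]
orientation: [-1.547, -0.307, 0.314]
contact_force: [-0.6, 0.0, 0.2]
grip_width: 0.0447
```

```bash
python3 - <<'E'
from h import *
o=get_obs();print(o["tcp_pos"],o["joints"].round(3));M=R.from_rotvec(o["orientation"]).as_matrix();print(M.round(3),np.degrees(np.arctan2(M[1,0],M[0,0])))
d=np.array([.433,-.213,.095])-o["tcp_pos"];print((M.T@d*1000).round(1))
for n in("side","top"):
    im=vision.grab_frame(n);np.save(f"pics/{n}1.npy",im)
    x0,y0,x1,y1=(215,120,305,210) if n=="side" else (270,170,360,260)
    c=cv2.resize(np.clip(im[y0:y1,x0:x1,::-1]*1.5,0,255).astype(np.uint8),None,fx=6,fy=6,interpolation=cv2.INTER_CUBIC);cv2.imwrite(f"pics/{n}1.png",c)
E
```

```text
[ 0.43275159 -0.20853444  0.2033026 ] [-0.228  0.235  0.638  2.082 -0.179  0.882  0.908]
[[ 0.923 -0.005 -0.386]
 [ 0.386  0.001  0.923]
 [-0.004 -1.     0.002]] 22.677024864211702
[ -1.1 108.3  -4.5]
```

View pics/side1.png

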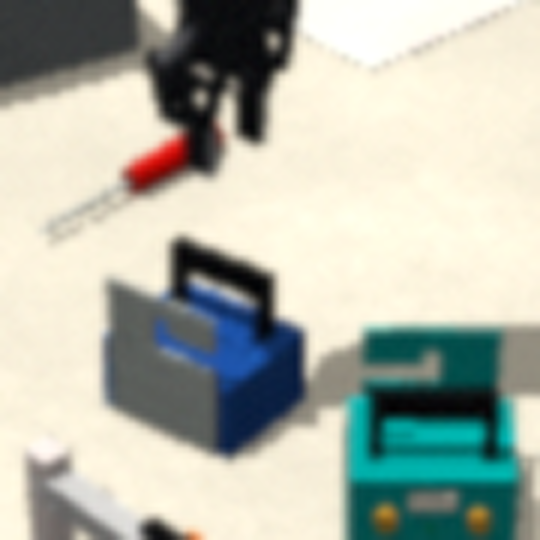

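View pics/top1.png

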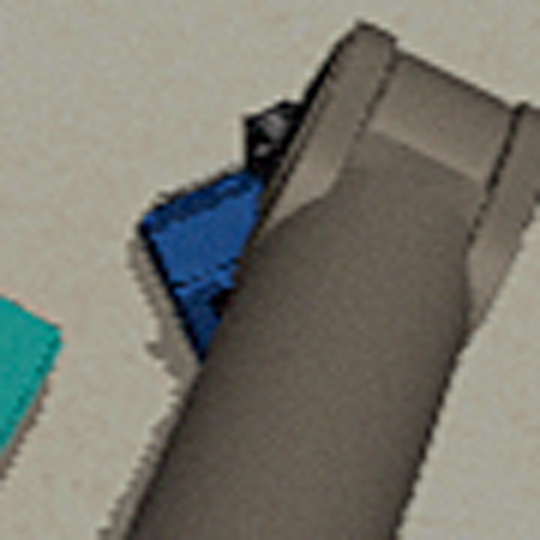

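```bash
python3 - <<'E'
from h import *
print(plane("side",(253.3,145.7),.193), proj("side",np.array([.4327,-.2085,.193])))
E
```

```text
[ 0.43113706 -0.20295666  0.193     ] [252.25044575 145.19173991]
```

jog_arm:
  motion:
    - {"gripper": 45,"tx": -1,"ty": 30,"tz": -4.5,"ax": 0,"ay": 0.018,"az": 0}
    - {"gripper": 45,"tx": 0,"ty": 30,"tz": 0,"ax": 0,"ay": 0,"az": 0}
    - {"gripper": 45,"tx": 0,"ty": 25,"tz": 0,"ax": 0,"ay": 0,"az": 0}
    - {"gripper": 45,"tx": 0,"ty": 12,"tz": 0,"ax": 0,"ay": 0,"az": 0}
    - {"gripper": 45,"tx": 0,"ty": 11,"tz": 0,"ax": 0,"ay": 0,"az": 0}
    - {"gripper": 45,"tx": 0,"ty": 0,"tz": 0,"ax": 0,"ay": 0,"az": 0}

```text
clock: 3.6
tcp_pos: [0.4355, -0.2131, 0.0971]
orientation: [-1.55, -0.295, 0.295]
contact_force: [-0.5, -0.3, 0.2]
grip_width: 0.045
```

```bash
python3 - <<'E'
from h import *
o=get_obs();print(o["tcp_pos"],o["contact_force"])
for n in("side",):
    im=vision.grab_frame(n)
    x0,y0,x1,y1=(215,120,305,210)
    c=cv2.resize(np.clip(im[y0:y1,x0:x1,::-1]*1.5,0,255).astype(np.uint8),None,fx=6,fy=6,interpolation=cv2.INTER_CUBIC);cv2.imwrite(f"pics/{n}2.png",c)
E
```

```text
[ 0.43548075 -0.21314975  0.09709207] [-0.49855249 -0.25439632  0.21677881]
```

View pics/side2.png

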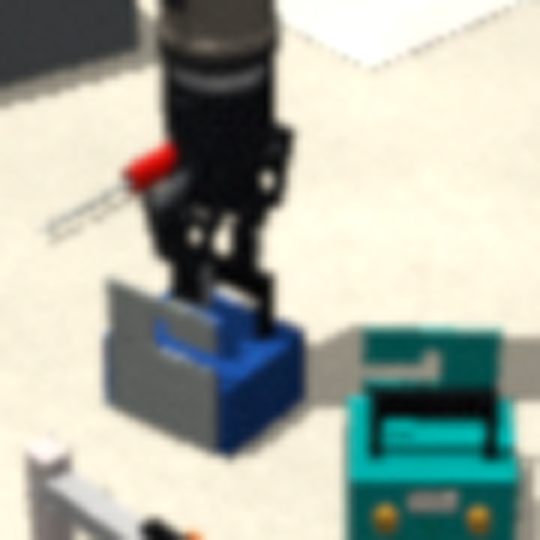

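jog_arm:
  motion:
    - {"gripper": 20,"tx": -1.5,"ty": 0,"tz": 0,"ax": 0,"ay": 0,"az": 0}
    - {"gripper": 0,"tx": 0,"ty": 0,"tz": 0,"ax": 0,"ay": 0,"az": 0}
    - {"gripper": 0,"tx": 0,"ty": 0,"tz": 0,"ax": 0,"ay": 0,"az": 0}
    - {"gripper": 0,"tx": 0,"ty": 0,"tz": 0,"ax": 0,"ay": 0,"az": 0}
    - {"gripper": 0,"tx": 0,"ty": 0,"tz": 0,"ax": 0,"ay": 0,"az": 0}
    - {"gripper": 0,"tx": 0,"ty": 0,"tz": 0,"ax": 0,"ay": 0,"az": 0}
    - {"gripper": 0,"tx": 0,"ty": 0,"tz": 0,"ax": 0,"ay": 0,"az": 0}
    - {"gripper": 0,"tx": 0,"ty": 0,"tz": 0,"ax": 0,"ay": 0,"az": 0}
  newtons: 80

```text
clock: 4.45
tcp_pos: [0.4339, -0.2142, 0.0978]
orientation: [-1.551, -0.294, 0.294]
contact_force: [-3.6, 0.2, 7.2]
grip_width: 0.0109
```

```bash
python3 - <<'E'
from h import *
o=get_obs();print(o)
E
```

```text
{'clock': 4.45, 'joints': array([-0.11103728,  0.42363738,  0.54298867,  2.1571323 , -0.36020287,
        0.64730764,  1.05823248]), 'qvel': array([ 1.47881877e-05,  5.06863566e-05,  1.81602826e-03, -1.20811009e-04,
       -2.44878218e-04,  6.48846330e-04,  5.44121846e-05]), 'tau': array([-8.00540149e-01, -3.77868783e+01,  5.27060688e+00, -1.77427661e+01,
       -2.93004513e-01, -5.55074606e-01,  9.17607365e-03]), 'tcp_pos': array([ 0.43390503, -0.21424808,  0.09776218]), 'orientation': array([-1.55078632, -0.29408822,  0.29357127]), 'contact_force': array([-3.58437883,  0.22530301,  7.18504838]), 'moment': array([-0.01883988,  0.41915118, -0.00854154]), 'grip_width': 0.010946916803918225}
```

jog_arm:
  motion:
    - {"gripper": 0,"tx": 0,"ty": -5,"tz": 0,"ax": 0,"ay": 0,"az": 0}
    - {"gripper": 0,"tx": 0,"ty": -10,"tz": 0,"ax": 0,"ay": 0,"az": 0}
    - {"gripper": 0,"tx": 0,"ty": -20,"tz": 0,"ax": 0,"ay": 0,"az": 0}
    - {"gripper": 0,"tx": 0,"ty": -30,"tz": 0,"ax": 0,"ay": 0,"az": 0}
    - {"gripper": 0,"tx": 0,"ty": -30,"tz": 0,"ax": 0,"ay": 0,"az": 0}
    - {"gripper": 0,"tx": 0,"ty": -25,"tz": 0,"ax": 0,"ay": 0,"az": 0}
    - {"gripper": 0,"tx": 0,"ty": -10,"tz": 0,"ax": 0,"ay": 0,"az": 0}
    - {"gripper": 0,"tx": 0,"ty": 0,"tz": 0,"ax": 0,"ay": 0,"az": 0}
    - {"gripper": 0,"tx": 0,"ty": 0,"tz": 0,"ax": 0,"ay": 0,"az": 0}

```text
clock: 5.35
tcp_pos: [0.4333, -0.2134, 0.2264]
orientation: [-1.55, -0.294, 0.295]
contact_force: [-0.8, 0.6, -5.0]
grip_width: 0.0103
```

```bash
python3 - <<'E'
from h import *
o=get_obs();print(o["tcp_pos"],o["contact_force"],o["moment"],o["grip_width"])
M=R.from_rotvec(o["orientation"]).as_matrix();print(M.round(4),np.degrees(np.arctan2(M[1,0],M[0,0])))
im=vision.grab_frame("side");x0,y0,x1,y1=(215,90,305,190)
c=cv2.resize(np.clip(im[y0:y1,x0:x1,::-1]*1.5,0,255).astype(np.uint8),None,fx=6,fy=6,interpolation=cv2.INTER_CUBIC);cv2.imwrite("pics/side3.png",c)
E
```

```text
[ 0.43334564 -0.21335216  0.22639478] [-0.8270615   0.60312675 -4.96884136] [-0.07509687  0.11548809  0.01856493] 0.010289284003497053
[[ 9.303e-01 -1.300e-03 -3.667e-01]
 [ 3.667e-01  7.000e-04  9.303e-01]
 [-1.000e-03 -1.000e+00  1.100e-03]] 21.51425659254663
```

View pics/side3.png

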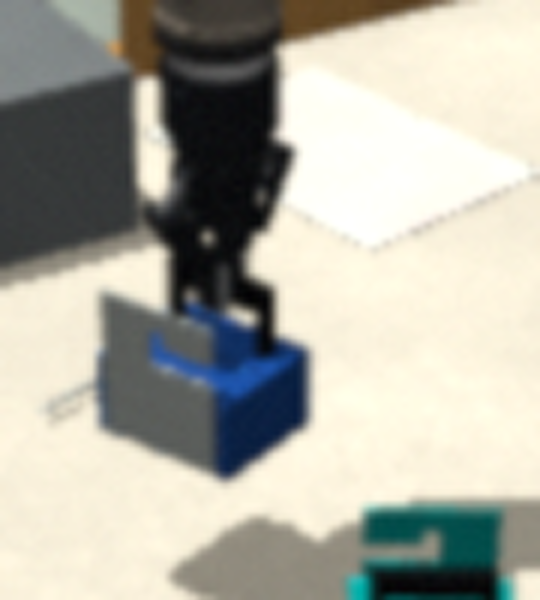

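jog_arm:
  motion:
    - {"gripper": 0,"tx": 0,"ty": 0,"tz": 0,"ax": 0,"ay": 0.044,"az": 0}
    - {"gripper": 0,"tx": 0,"ty": 0,"tz": 0,"ax": 0,"ay": 0.066,"az": 0}
    - {"gripper": 0,"tx": 9,"ty": 0,"tz": 11,"ax": 0,"ay": 0.066,"az": 0}
    - {"gripper": 0,"tx": 20,"ty": 0,"tz": 25,"ax": 0,"ay": 0,"az": 0}
    - {"gripper": 0,"tx": 20,"ty": 0,"tz": 25,"ax": 0,"ay": 0,"az": 0}
    - {"gripper": 0,"tx": 20,"ty": 0,"tz": 25,"ax": 0,"ay": 0,"az": 0}
    - {"gripper": 0,"tx": 20,"ty": 0,"tz": 25,"ax": 0,"ay": 0,"az": 0}
    - {"gripper": 0,"tx": 20,"ty": 0,"tz": 25,"ax": 0,"ay": 0,"az": 0}
    - {"gripper": 0,"tx": 20,"ty": 0,"tz": 25,"ax": 0,"ay": 0,"az": 0}
    - {"gripper": 0,"tx": 12,"ty": 0,"tz": 14,"ax": 0,"ay": 0,"az": 0}
    - {"gripper": 0,"tx": 5,"ty": 0,"tz": 7,"ax": 0,"ay": 0,"az": 0}
    - {"gripper": 0,"tx": 0,"ty": 0,"tz": 0,"ax": 0,"ay": 0,"az": 0}

```text
clock: 6.6
tcp_pos: [0.54, -0.006, 0.2265]
orientation: [-1.566, -0.156, 0.158]
contact_force: [-0.7, -0.2, -3.7]
grip_width: 0.0105
```

```bash
cat > st.py <<'E'
from h import *
o=get_obs();print(o["clock"],o["tcp_pos"].round(4),o["contact_force"].round(1),o["moment"].round(2),o["grip_width"])
M=R.from_rotvec(o["orientation"]).as_matrix();print(M.round(4).tolist(),np.degrees(np.arctan2(M[1,0],M[0,0])))
r=np.radians(11.4);ex=np.array([np.cos(r),np.sin(r),0]);ey=np.array([-ex[1],ex[0],0])
d=o["tcp_pos"]-np.array([.5582,.0605,.1378]);print("rel home rack x,y,z mm",(1000*np.array([d@ex,d@ey,d[2]])).round(1), "F rack",(o["contact_force"]@ex).round(1),(o["contact_force"]@ey).round(1))
E
python3 st.py;python3 - <<'E'
from h import *
for n,b in(("side",(200,120,300,240)),("top",(180,130,320,240))):
    im=vision.grab_frame(n);np.save(f"pics/{n}4.npy",im);x0,y0,x1,y1=b
    c=cv2.resize(np.clip(im[y0:y1,x0:x1,::-1]*1.5,0,255).astype(np.uint8),None,fx=5,fy=5,interpolation=cv2.INTER_CUBIC);cv2.imwrite(f"pics/{n}4.png",c)
E
```

```text
6.6 [ 0.54   -0.006   0.2265] [-0.7 -0.2 -3.7] [-0.03  0.11  0.01] 0.010498104940906418
[[0.9801, -0.0016, -0.1985], [0.1985, -0.0007, 0.9801], [-0.0017, -1.0, -0.0004]] 11.450657685995862
rel home rack x,y,z mm [-31.  -61.6  88.7] F rack -0.7 -0.1
```

View pics/side4.png

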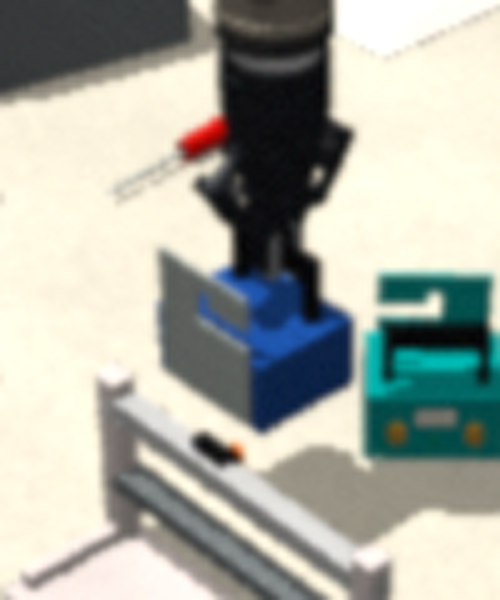

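View pics/top4.png

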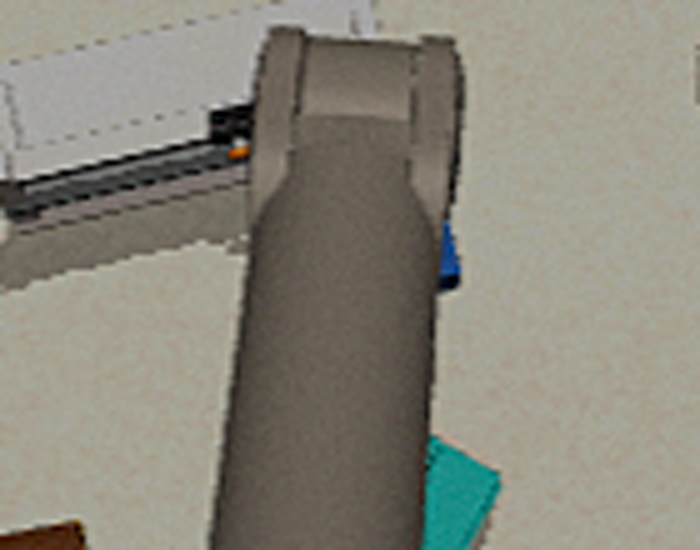

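```bash
python3 - <<'E'
from h import *
o=get_obs();M=R.from_rotvec(o["orientation"]).as_matrix();ex,ey=M[:,0],M[:,2];up=-M[:,1]
t=o["tcp_pos"]-up*.0978
for nm,x,y,z in[("TL",69,-45,112),("TR",69,45,112),("BR",69,45,0),("BL",69,-45,0),("boxBR",69,55,0)]:
    q=proj("side",t+(x*ex+y*ey+z*up)/1000);print(nm,q.round(1),((q-[200,120])*5).round(0))
im=np.load("pics/side4.npy")[165:215,228:258]
c=cv2.resize(np.clip(im[...,::-1]*1.5,0,255).astype(np.uint8),None,fx=16,fy=16,interpolation=cv2.INTER_NEAREST)[:,:]
for k in range(0,30,5): cv2.putText(c,str(228+k),(k*16,10),0,.35,(0,0,255))
for k in range(0,50,5): cv2.putText(c,str(165+k),(0,k*16+5),0,.35,(0,0,255))
cv2.imwrite("pics/e4.png",c[:600])
E
```

```text
TL [230.9 168.3] [155. 241.]
TR [248.1 179.3] [240. 296.]
BR [248.6 205.7] [243. 429.]
BL [232.2 194.3] [161. 372.]
boxBR [250.5 207.1] [252. 435.]
```

View pics/e4.png

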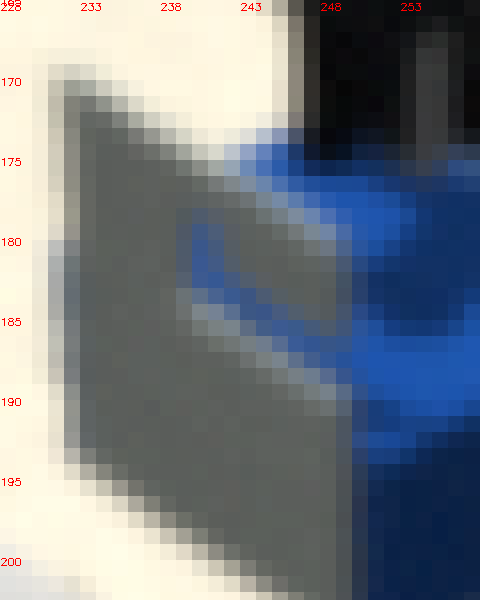

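jog_arm:
  motion:
    - {"gripper": 0,"tx": 0,"ty": 10,"tz": 0,"ax": 0,"ay": 0,"az": 0}
    - {"gripper": 0,"tx": 0,"ty": 20,"tz": 0,"ax": 0,"ay": 0,"az": 0}
    - {"gripper": 0,"tx": 0,"ty": 20,"tz": 0,"ax": 0,"ay": 0,"az": 0}
    - {"gripper": 0,"tx": 0,"ty": 15,"tz": 0,"ax": 0,"ay": 0,"az": 0}
    - {"gripper": 0,"tx": 0,"ty": 9.5,"tz": 0,"ax": 0,"ay": 0,"az": 0}
    - {"gripper": 0,"tx": 0,"ty": 0,"tz": 0,"ax": 0,"ay": 0,"az": 0}
    - {"gripper": 0,"tx": 0,"ty": 0,"tz": 0,"ax": 0,"ay": 0,"az": 0}

```text
clock: 7.4
tcp_pos: [0.5404, -0.0068, 0.1531]
orientation: [-1.565, -0.156, 0.155]
contact_force: [-0.9, 1.0, -3.6]
grip_width: 0.0108
```

```bash
python3 st.py;python3 - <<'E'
from h import *
for n,b in(("side",(210,150,300,240)),):
    im=vision.grab_frame(n);np.save(f"pics/{n}5.npy",im);x0,y0,x1,y1=b
    c=cv2.resize(np.clip(im[y0:y1,x0:x1,::-1]*1.3,0,255).astype(np.uint8),None,fx=6.6,fy=6.6,interpolation=cv2.INTER_CUBIC);cv2.imwrite(f"pics/{n}5.png",c)
E
```

```text
7.4 [ 0.5404 -0.0068  0.1531] [-0.9  1.  -3.6] [-0.    0.08 -0.03] 0.010790577140219436
[[0.9804, 0.0004, -0.1968], [0.1968, -0.0001, 0.9804], [0.0003, -1.0, -0.0002]] 11.348554513504956
rel home rack x,y,z mm [-30.8 -62.5  15.3] F rack -0.6 1.2
```

View pics/side5.png

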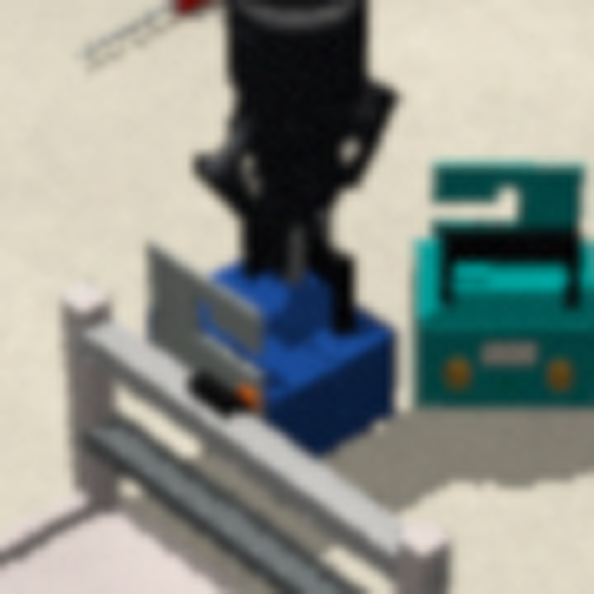

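```bash
python3 - <<'E'
from h import *
r=np.radians(11.4);ex=np.array([np.cos(r),np.sin(r),0]);ey=np.array([-ex[1],ex[0],0])
pin=np.array([.6175,.0726,.132])
def rc(p): d=p-pin;return (1000*np.array([d@ex-11,d@ey,d[2]])).round(1) # x from carriage face
for nm,n,uv,z in[("post R front top","top",(256,148),.150),("post R front top2","top",(260,147.2),.150),("post L front top","top",(177,166.5),.15),("rail front","top",(248,150.7),.14),("base front","top",(255,158.9),.0),("side post tip right","side",(221.5,195),.15),("lower rail front","top",(240,160.5),.07),("lower rail front","top",(200,170),.07)]:
    print(nm,rc(plane(n,uv,z)))
E
```

```text
post R front top [-10986.6    -97.3     18. ]
post R front top2 [-10987.    -110.4     18. ]
post L front top [-10987.8    162.8     18. ]
rail front [-1.0987e+04 -7.0600e+01  8.0000e+00]
base front [-10988.9    -92.6   -132. ]
side post tip right [-10976.1   -108.7     18. ]
lower rail front [-10997.5    -39.     -62. ]
lower rail front [-10998.6     99.6    -62. ]
```

jog_arm:
  motion:
    - {"gripper": 0,"tx": 5,"ty": 1,"tz": 0,"ax": 0,"ay": 0,"az": 0}
    - {"gripper": 0,"tx": 6,"ty": 0,"tz": 0,"ax": 0,"ay": 0,"az": 0}
    - {"gripper": 0,"tx": 6,"ty": 0,"tz": 0,"ax": 0,"ay": 0,"az": 0}
    - {"gripper": 0,"tx": 4,"ty": 0,"tz": 0,"ax": 0,"ay": 0,"az": 0}
    - {"gripper": 0,"tx": 2,"ty": 0,"tz": 0,"ax": 0,"ay": 0,"az": 0}
    - {"gripper": 0,"tx": 1,"ty": 0,"tz": 0,"ax": 0,"ay": 0,"az": 0}
    - {"gripper": 0,"tx": 0,"ty": 0,"tz": 0,"ax": 0,"ay": 0,"az": 0}
    - {"gripper": 0,"tx": 0,"ty": 0,"tz": 0,"ax": 0,"ay": 0,"az": 0}

```text
clock: 8.25
tcp_pos: [0.5636, -0.0016, 0.1517]
orientation: [-1.565, -0.156, 0.156]
contact_force: [0.3, 0.0, -3.9]
grip_width: 0.0107
```

```bash
python3 st.py
```

```text
8.25 [ 0.5636 -0.0016  0.1517] [ 0.3  0.  -3.9] [-0.05  0.08 -0.04] 0.010749071080663981
[[0.9803, -0.0004, -0.1975], [0.1975, -0.0, 0.9803], [-0.0004, -1.0, 0.0001]] 11.388953574289623
rel home rack x,y,z mm [ -7.  -61.9  13.9] F rack 0.3 -0.1
```

Now I'll feel forward in small steps.

jog_arm:
  motion:
    - {"gripper": 0,"tx": 1,"ty": 0,"tz": 0,"ax": 0,"ay": 0,"az": 0}
    - {"gripper": 0,"tx": 1,"ty": 0,"tz": 0,"ax": 0,"ay": 0,"az": 0}
    - {"gripper": 0,"tx": 1,"ty": 0,"tz": 0,"ax": 0,"ay": 0,"az": 0}
    - {"gripper": 0,"tx": 1,"ty": 0,"tz": 0,"ax": 0,"ay": 0,"az": 0}
    - {"gripper": 0,"tx": 0,"ty": 0,"tz": 0,"ax": 0,"ay": 0,"az": 0}

```text
clock: 8.75
tcp_pos: [0.5679, -0.0006, 0.1518]
orientation: [-1.565, -0.156, 0.156]
contact_force: [-0.4, -0.3, -3.7]
grip_width: 0.0107
```

jog_arm:
  motion:
    - {"gripper": 0,"tx": 0.5,"ty": 0,"tz": 0,"ax": 0,"ay": 0,"az": 0}
    - {"gripper": 0,"tx": 0.5,"ty": 0,"tz": 0,"ax": 0,"ay": 0,"az": 0}
    - {"gripper": 0,"tx": 0,"ty": 0,"tz": 0,"ax": 0,"ay": 0,"az": 0}

```text
clock: 9.05
tcp_pos: [0.5688, -0.0005, 0.1518]
orientation: [-1.565, -0.156, 0.156]
contact_force: [-1.1, 0.7, -4.5]
grip_width: 0.0108
```

jog_arm:
  motion:
    - {"gripper": 0,"tx": 0.5,"ty": 0,"tz": 0,"ax": 0,"ay": 0,"az": 0}
    - {"gripper": 0,"tx": 0.5,"ty": 0,"tz": 0,"ax": 0,"ay": 0,"az": 0}
    - {"gripper": 0,"tx": 0,"ty": 0,"tz": 0,"ax": 0,"ay": 0,"az": 0}

```text
clock: 9.35
tcp_pos: [0.5697, -0.0003, 0.1518]
orientation: [-1.565, -0.156, 0.156]
contact_force: [-0.8, 0.2, -4.3]
grip_width: 0.0107
```

jog_arm:
  motion:
    - {"gripper": 0,"tx": 0.5,"ty": 0,"tz": 0,"ax": 0,"ay": 0,"az": 0}
    - {"gripper": 0,"tx": 0.5,"ty": 0,"tz": 0,"ax": 0,"ay": 0,"az": 0}
    - {"gripper": 0,"tx": 0,"ty": 0,"tz": 0,"ax": 0,"ay": 0,"az": 0}

```text
clock: 9.65
tcp_pos: [0.5707, -0.0001, 0.1518]
orientation: [-1.565, -0.156, 0.156]
contact_force: [1.5, 0.6, -4.3]
grip_width: 0.0105
```

jog_arm:
  motion:
    - {"gripper": 0,"tx": 0.5,"ty": 0,"tz": 0,"ax": 0,"ay": 0,"az": 0}
    - {"gripper": 0,"tx": 0.5,"ty": 0,"tz": 0,"ax": 0,"ay": 0,"az": 0}
    - {"gripper": 0,"tx": 0,"ty": 0,"tz": 0,"ax": 0,"ay": 0,"az": 0}

```text
clock: 9.95
tcp_pos: [0.5716, 0.0001, 0.1517]
orientation: [-1.565, -0.156, 0.156]
contact_force: [-0.7, -0.0, -3.3]
grip_width: 0.0104
```

jog_arm:
  motion:
    - {"gripper": 0,"tx": 0.5,"ty": 0,"tz": 0,"ax": 0,"ay": 0,"az": 0}
    - {"gripper": 0,"tx": 0.5,"ty": 0,"tz": 0,"ax": 0,"ay": 0,"az": 0}
    - {"gripper": 0,"tx": 0,"ty": 0,"tz": 0,"ax": 0,"ay": 0,"az": 0}

```text
clock: 10.25
tcp_pos: [0.572, 0.0002, 0.1516]
orientation: [-1.565, -0.155, 0.157]
contact_force: [-3.2, -0.3, -2.8]
grip_width: 0.0105
```

jog_arm:
  motion:
    - {"gripper": 0,"tx": 0.5,"ty": 0,"tz": 0,"ax": 0,"ay": 0,"az": 0}
    - {"gripper": 0,"tx": 0,"ty": 0,"tz": 0,"ax": 0,"ay": 0,"az": 0}

```text
clock: 10.45
tcp_pos: [0.5722, 0.0002, 0.1515]
orientation: [-1.565, -0.154, 0.158]
contact_force: [-4.8, -0.5, -1.6]
grip_width: 0.0105
```

```bash
python3 st.py; python3 - <<'E'
from h import *
for n,b in(("side",(210,150,300,240)),):
    im=vision.grab_frame(n);np.save(f"pics/{n}6.npy",im);x0,y0,x1,y1=b
    c=cv2.resize(np.clip(im[y0:y1,x0:x1,::-1]*1.3,0,255).astype(np.uint8),None,fx=6.6,fy=6.6,interpolation=cv2.INTER_CUBIC);cv2.imwrite(f"pics/{n}6.png",c)
E
```

```text
10.45 [5.722e-01 2.000e-04 1.515e-01] [-4.8 -0.5 -1.6] [-0.16  1.34 -0.11] 0.010495718310409897
[[0.9803, -0.0021, -0.1974], [0.1974, -0.0, 0.9803], [-0.002, -1.0, 0.0004]] 11.387155659043216
rel home rack x,y,z mm [  1.8 -61.9  13.7] F rack -4.8 0.5
```

View pics/side6.png

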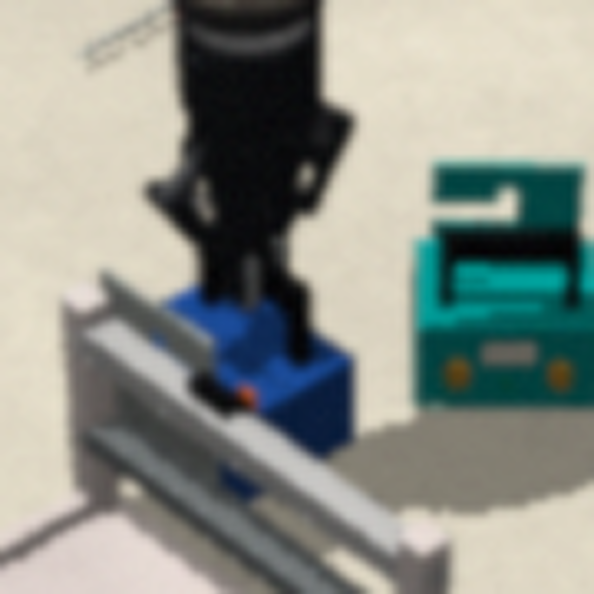

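jog_arm:
  motion:
    - {"gripper": 0,"tx": -2,"ty": 0,"tz": 0,"ax": 0,"ay": 0,"az": 0}
    - {"gripper": 0,"tx": 0,"ty": 0,"tz": 0,"ax": 0,"ay": 0,"az": 0}
    - {"gripper": 0,"tx": 0,"ty": 0,"tz": 3,"ax": 0,"ay": 0,"az": 0}
    - {"gripper": 0,"tx": 0,"ty": 0,"tz": 3,"ax": 0,"ay": 0,"az": 0}
    - {"gripper": 0,"tx": 0,"ty": 0,"tz": 2,"ax": 0,"ay": 0,"az": 0}
    - {"gripper": 0,"tx": 0,"ty": 0,"tz": 0,"ax": 0,"ay": 0,"az": 0}

```text
clock: 11.1
tcp_pos: [0.5698, 0.0086, 0.1519]
orientation: [-1.565, -0.158, 0.157]
contact_force: [1.0, 0.5, -4.0]
grip_width: 0.0106
```

```bash
python3 st.py
```

```text
11.1 [0.5698 0.0086 0.1519] [ 1.   0.5 -4. ] [-0.05  0.11  0.  ] 0.010577758546067377
[[0.9801, 0.0006, -0.1987], [0.1987, 0.0004, 0.9801], [0.0006, -1.0, 0.0003]] 11.461457550813297
rel home rack x,y,z mm [  1.1 -53.2  14.1] F rack 1.1 0.2
```

jog_arm:
  motion:
    - {"gripper": 0,"tx": -0.4,"ty": 0,"tz": 2,"ax": 0,"ay": 0,"az": 0}
    - {"gripper": 0,"tx": 0,"ty": 0,"tz": 2,"ax": 0,"ay": 0,"az": 0}
    - {"gripper": 0,"tx": 0,"ty": 0,"tz": 2,"ax": 0,"ay": 0,"az": 0}
    - {"gripper": 0,"tx": 0,"ty": 0,"tz": 0,"ax": 0,"ay": 0,"az": 0}

```text
clock: 11.5
tcp_pos: [0.568, 0.0142, 0.1518]
orientation: [-1.565, -0.157, 0.157]
contact_force: [0.3, -0.2, -4.5]
grip_width: 0.0106
```

jog_arm:
  motion:
    - {"gripper": 0,"tx": 0,"ty": 0,"tz": 1.5,"ax": 0,"ay": 0,"az": 0}
    - {"gripper": 0,"tx": 0,"ty": 0,"tz": 1.5,"ax": 0,"ay": 0,"az": 0}
    - {"gripper": 0,"tx": 0,"ty": 0,"tz": 1.5,"ax": 0,"ay": 0,"az": 0}
    - {"gripper": 0,"tx": 0,"ty": 0,"tz": 0,"ax": 0,"ay": 0,"az": 0}

```text
clock: 11.9
tcp_pos: [0.567, 0.0184, 0.1518]
orientation: [-1.565, -0.156, 0.157]
contact_force: [0.3, -0.6, -4.4]
grip_width: 0.0107
```

```bash
python3 st.py; python3 - <<'E'
from h import *
for n,b in(("side",(210,150,300,240)),):
    im=vision.grab_frame(n);np.save(f"pics/{n}7.npy",im);x0,y0,x1,y1=b
    c=cv2.resize(np.clip(im[y0:y1,x0:x1,::-1]*1.3,0,255).astype(np.uint8),None,fx=6.6,fy=6.6,interpolation=cv2.INTER_CUBIC);cv2.imwrite(f"pics/{n}7.png",c)
E
```

```text
11.9 [0.567  0.0184 0.1518] [ 0.3 -0.6 -4.4] [-0.09  0.09 -0.01] 0.010739361690933953
[[0.9802, -0.0001, -0.198], [0.198, 0.0002, 0.9802], [-0.0001, -1.0, 0.0002]] 11.422463519433963
rel home rack x,y,z mm [  0.3 -43.   14. ] F rack 0.1 -0.7
```

View pics/side7.png

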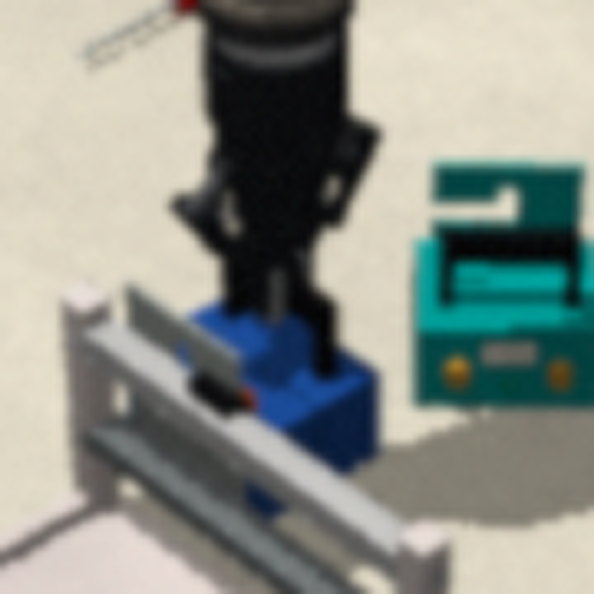

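jog_arm:
  motion:
    - {"gripper": 0,"tx": 0,"ty": 0,"tz": 1.5,"ax": 0,"ay": 0,"az": 0}
    - {"gripper": 0,"tx": 0,"ty": 0,"tz": 1.5,"ax": 0,"ay": 0,"az": 0}
    - {"gripper": 0,"tx": 0,"ty": 0,"tz": 1.5,"ax": 0,"ay": 0,"az": 0}
    - {"gripper": 0,"tx": 0,"ty": 0,"tz": 1.5,"ax": 0,"ay": 0,"az": 0}
    - {"gripper": 0,"tx": 0,"ty": 0,"tz": 0,"ax": 0,"ay": 0,"az": 0}

```text
clock: 12.45
tcp_pos: [0.5659, 0.0243, 0.1517]
orientation: [-1.565, -0.156, 0.157]
contact_force: [0.1, -0.4, -4.0]
grip_width: 0.0099
```

jog_arm:
  motion:
    - {"gripper": 0,"tx": 0,"ty": 0,"tz": 2,"ax": 0,"ay": 0,"az": 0}
    - {"gripper": 0,"tx": 0,"ty": 0,"tz": 2,"ax": 0,"ay": 0,"az": 0}
    - {"gripper": 0,"tx": 0,"ty": 0,"tz": 2,"ax": 0,"ay": 0,"az": 0}
    - {"gripper": 0,"tx": 0,"ty": 0,"tz": 2,"ax": 0,"ay": 0,"az": 0}
    - {"gripper": 0,"tx": 0,"ty": 0,"tz": 0,"ax": 0,"ay": 0,"az": 0}

```text
clock: 12.95
tcp_pos: [0.5643, 0.0323, 0.1518]
orientation: [-1.565, -0.157, 0.157]
contact_force: [0.1, -0.1, -4.6]
grip_width: 0.0101
```

```bash
python3 st.py; python3 - <<'E'
from h import *
for n,b in(("side",(210,150,300,240)),):
    im=vision.grab_frame(n);np.save(f"pics/{n}8.npy",im);x0,y0,x1,y1=b
    c=cv2.resize(np.clip(im[y0:y1,x0:x1,::-1]*1.3,0,255).astype(np.uint8),None,fx=6.6,fy=6.6,interpolation=cv2.INTER_CUBIC);cv2.imwrite(f"pics/{n}8.png",c)
E
```

```text
12.95 [0.5643 0.0323 0.1518] [ 0.1 -0.1 -4.6] [ 0.01  0.07 -0.  ] 0.01005487053381156
[[0.9802, -0.0, -0.1983], [0.1983, 0.0002, 0.9802], [0.0, -1.0, 0.0003]] 11.434776554180512
rel home rack x,y,z mm [  0.4 -28.9  14. ] F rack 0.1 -0.1
```

View pics/side8.png

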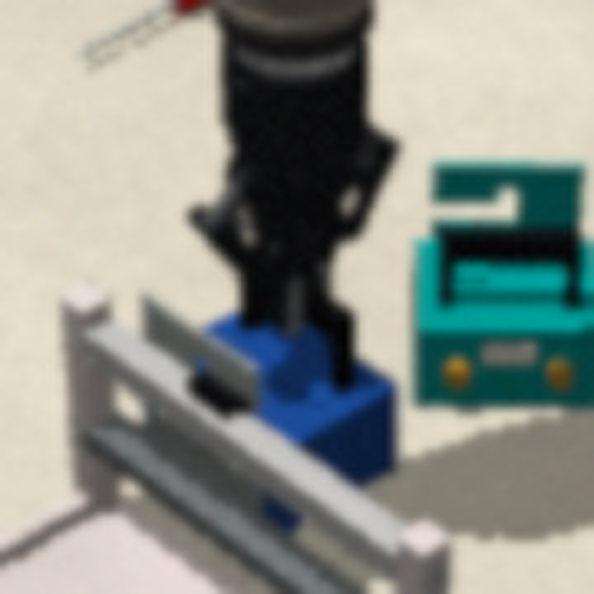

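jog_arm:
  motion:
    - {"gripper": 0,"tx": 0,"ty": 0,"tz": 2,"ax": 0,"ay": 0,"az": 0}
    - {"gripper": 0,"tx": 0,"ty": 0,"tz": 2,"ax": 0,"ay": 0,"az": 0}
    - {"gripper": 0,"tx": 0,"ty": 0,"tz": 2,"ax": 0,"ay": 0,"az": 0}
    - {"gripper": 0,"tx": 0,"ty": 0,"tz": 2,"ax": 0,"ay": 0,"az": 0}
    - {"gripper": 0,"tx": 0,"ty": 0,"tz": 2,"ax": 0,"ay": 0,"az": 0}
    - {"gripper": 0,"tx": 0,"ty": 0,"tz": 0,"ax": 0,"ay": 0,"az": 0}

```text
clock: 13.6
tcp_pos: [0.5623, 0.0421, 0.1517]
orientation: [-1.565, -0.157, 0.157]
contact_force: [0.3, -0.3, -4.6]
grip_width: 0.0108
```

jog_arm:
  motion:
    - {"gripper": 0,"tx": 0,"ty": 0,"tz": 2,"ax": 0,"ay": 0,"az": 0}
    - {"gripper": 0,"tx": 0,"ty": 0,"tz": 2,"ax": 0,"ay": 0,"az": 0}
    - {"gripper": 0,"tx": 0,"ty": 0,"tz": 1.5,"ax": 0,"ay": 0,"az": 0}
    - {"gripper": 0,"tx": 0,"ty": 0,"tz": 1.5,"ax": 0,"ay": 0,"az": 0}
    - {"gripper": 0,"tx": 0,"ty": 0,"tz": 1,"ax": 0,"ay": 0,"az": 0}
    - {"gripper": 0,"tx": 0,"ty": 0,"tz": 0,"ax": 0,"ay": 0,"az": 0}

```text
clock: 14.2
tcp_pos: [0.5607, 0.0496, 0.1518]
orientation: [-1.565, -0.156, 0.156]
contact_force: [-0.7, 0.7, -4.0]
grip_width: 0.0105
```

jog_arm:
  motion:
    - {"gripper": 0,"tx": 0,"ty": 0,"tz": 1,"ax": 0,"ay": 0,"az": 0}
    - {"gripper": 0,"tx": 0,"ty": 0,"tz": 1,"ax": 0,"ay": 0,"az": 0}
    - {"gripper": 0,"tx": 0,"ty": 0,"tz": 1,"ax": 0,"ay": 0,"az": 0}
    - {"gripper": 0,"tx": 0,"ty": 0,"tz": 1,"ax": 0,"ay": 0,"az": 0}
    - {"gripper": 0,"tx": 0,"ty": 0,"tz": 0,"ax": 0,"ay": 0,"az": 0}

```text
clock: 14.7
tcp_pos: [0.5599, 0.0536, 0.1518]
orientation: [-1.565, -0.156, 0.157]
contact_force: [0.3, -0.7, -4.3]
grip_width: 0.0104
```

```bash
python3 st.py
```

```text
14.7 [0.5599 0.0536 0.1518] [ 0.3 -0.7 -4.3] [-0.01  0.08 -0.01] 0.010350312026803553
[[0.9802, -0.0001, -0.198], [0.198, 0.0001, 0.9802], [-0.0001, -1.0, 0.0001]] 11.417947469677927
rel home rack x,y,z mm [ 0.3 -7.2 14. ] F rack 0.2 -0.7
```

jog_arm:
  motion:
    - {"gripper": 0,"tx": 0,"ty": 0,"tz": 1,"ax": 0,"ay": 0,"az": 0}
    - {"gripper": 0,"tx": 0,"ty": 0,"tz": 1,"ax": 0,"ay": 0,"az": 0}
    - {"gripper": 0,"tx": 0,"ty": 0,"tz": 0,"ax": 0,"ay": 0,"az": 0}

```text
clock: 15.0
tcp_pos: [0.5595, 0.0555, 0.1518]
orientation: [-1.565, -0.156, 0.156]
contact_force: [-0.8, 0.4, -3.9]
grip_width: 0.0109
```

jog_arm:
  motion:
    - {"gripper": 0,"tx": 0,"ty": 0,"tz": 1,"ax": 0,"ay": 0,"az": 0}
    - {"gripper": 0,"tx": 0,"ty": 0,"tz": 1,"ax": 0,"ay": 0,"az": 0}
    - {"gripper": 0,"tx": 0,"ty": 0,"tz": 0,"ax": 0,"ay": 0,"az": 0}

```text
clock: 15.3
tcp_pos: [0.5592, 0.0575, 0.1518]
orientation: [-1.565, -0.156, 0.156]
contact_force: [-0.4, -0.2, -4.4]
grip_width: 0.0107
```

jog_arm:
  motion:
    - {"gripper": 0,"tx": 0,"ty": 0,"tz": 1,"ax": 0,"ay": 0,"az": 0}
    - {"gripper": 0,"tx": 0,"ty": 0,"tz": 1,"ax": 0,"ay": 0,"az": 0}
    - {"gripper": 0,"tx": 0,"ty": 0,"tz": 0,"ax": 0,"ay": 0,"az": 0}

```text
clock: 15.6
tcp_pos: [0.5588, 0.0594, 0.1518]
orientation: [-1.565, -0.156, 0.156]
contact_force: [-0.2, -1.5, -4.3]
grip_width: 0.0104
```

jog_arm:
  motion:
    - {"gripper": 0,"tx": 0,"ty": 0,"tz": 1,"ax": 0,"ay": 0,"az": 0}
    - {"gripper": 0,"tx": 0,"ty": 0,"tz": 0,"ax": 0,"ay": 0,"az": 0}

```text
clock: 15.8
tcp_pos: [0.5586, 0.0604, 0.1518]
orientation: [-1.565, -0.156, 0.156]
contact_force: [-0.2, 0.2, -4.2]
grip_width: 0.0106
```

jog_arm:
  motion:
    - {"gripper": 0,"tx": 0,"ty": 0,"tz": 1,"ax": 0,"ay": 0,"az": 0}
    - {"gripper": 0,"tx": 0,"ty": 0,"tz": 0,"ax": 0,"ay": 0,"az": 0}

```text
clock: 16.0
tcp_pos: [0.5584, 0.0612, 0.1518]
orientation: [-1.565, -0.156, 0.156]
contact_force: [-0.5, 1.0, -3.7]
grip_width: 0.0107
```

jog_arm:
  motion:
    - {"gripper": 0,"tx": 0,"ty": 0,"tz": 0.5,"ax": 0,"ay": 0,"az": 0}
    - {"gripper": 0,"tx": 0,"ty": 0,"tz": 0,"ax": 0,"ay": 0,"az": 0}

```text
clock: 16.2
tcp_pos: [0.5583, 0.0614, 0.1518]
orientation: [-1.565, -0.156, 0.156]
contact_force: [0.1, -0.5, -4.9]
grip_width: 0.0106
```

jog_arm:
  motion:
    - {"gripper": 0,"tx": 0,"ty": 0,"tz": 1,"ax": 0,"ay": 0,"az": 0}
    - {"gripper": 0,"tx": 0,"ty": 0,"tz": 0,"ax": 0,"ay": 0,"az": 0}

```text
clock: 16.4
tcp_pos: [0.5583, 0.0619, 0.1518]
orientation: [-1.566, -0.156, 0.155]
contact_force: [0.5, -3.2, -4.7]
grip_width: 0.0103
```

jog_arm:
  motion:
    - {"gripper": 0,"tx": 0,"ty": 0,"tz": 0.5,"ax": 0,"ay": 0,"az": 0}
    - {"gripper": 0,"tx": 0,"ty": 0,"tz": 0,"ax": 0,"ay": 0,"az": 0}

```text
clock: 16.6
tcp_pos: [0.5582, 0.0622, 0.1518]
orientation: [-1.566, -0.156, 0.155]
contact_force: [1.9, -4.6, -5.1]
grip_width: 0.0104
```

```bash
python3 st.py
```

```text
16.6 [0.5582 0.0622 0.1518] [ 1.9 -4.6 -5.1] [-1.13 -0.22 -0.32] 0.010428014857041451
[[0.9805, 0.0005, -0.1965], [0.1965, -0.0009, 0.9805], [0.0003, -1.0, -0.001]] 11.330602007829654
rel home rack x,y,z mm [ 0.3  1.6 14. ] F rack 1.0 -4.9
```

jog_arm:
  motion:
    - {"gripper": 0,"tx": 0,"ty": 0,"tz": -1.5,"ax": 0,"ay": 0,"az": 0}
    - {"gripper": 0,"tx": 0,"ty": 0,"tz": -1.4,"ax": 0,"ay": 0,"az": 0}
    - {"gripper": 0,"tx": 0,"ty": 0,"tz": 0,"ax": 0,"ay": 0,"az": 0}
    - {"gripper": 0,"tx": 0,"ty": 0,"tz": 0,"ax": 0,"ay": 0,"az": 0}

```text
clock: 17.0
tcp_pos: [0.5584, 0.0611, 0.1517]
orientation: [-1.564, -0.157, 0.157]
contact_force: [-0.1, -0.1, -3.6]
grip_width: 0.0103
```

```bash
python3 st.py
```

```text
17.0 [0.5584 0.0611 0.1517] [-0.1 -0.1 -3.6] [-0.    0.13 -0.01] 0.010311437206668547
[[0.9801, -0.0004, -0.1987], [0.1987, 0.0008, 0.9801], [-0.0002, -1.0, 0.0009]] 11.459193606490794
rel home rack x,y,z mm [ 0.3  0.6 13.9] F rack -0.2 -0.0
```

jog_arm:
  motion:
    - {"gripper": 0,"tx": 0,"ty": 0,"tz": -0.8,"ax": 0,"ay": 0,"az": 0}
    - {"gripper": 0,"tx": 0,"ty": 0,"tz": 0,"ax": 0,"ay": 0,"az": 0}
    - {"gripper": 0,"tx": 0,"ty": 1,"tz": 0,"ax": 0,"ay": 0,"az": 0}
    - {"gripper": 0,"tx": 0,"ty": 1,"tz": 0,"ax": 0,"ay": 0,"az": 0}
    - {"gripper": 0,"tx": 0,"ty": 1,"tz": 0,"ax": 0,"ay": 0,"az": 0}
    - {"gripper": 0,"tx": 0,"ty": 1,"tz": 0,"ax": 0,"ay": 0,"az": 0}
    - {"gripper": 0,"tx": 0,"ty": 0,"tz": 0,"ax": 0,"ay": 0,"az": 0}

```text
clock: 17.7
tcp_pos: [0.5586, 0.0595, 0.1476]
orientation: [-1.565, -0.156, 0.157]
contact_force: [0.6, 0.0, -4.3]
grip_width: 0.0109
```

jog_arm:
  motion:
    - {"gripper": 0,"tx": 0,"ty": 1,"tz": 0,"ax": 0,"ay": 0,"az": 0}
    - {"gripper": 0,"tx": 0,"ty": 1,"tz": 0,"ax": 0,"ay": 0,"az": 0}
    - {"gripper": 0,"tx": 0,"ty": 1,"tz": 0,"ax": 0,"ay": 0,"az": 0}
    - {"gripper": 0,"tx": 0,"ty": 0,"tz": 0,"ax": 0,"ay": 0,"az": 0}

```text
clock: 18.1
tcp_pos: [0.5586, 0.0595, 0.1446]
orientation: [-1.565, -0.156, 0.156]
contact_force: [-0.2, -0.8, -4.5]
grip_width: 0.0105
```

```bash
python3 st.py
```

```text
18.1 [0.5586 0.0595 0.1446] [-0.2 -0.8 -4.5] [-0.    0.11  0.03] 0.010471160299781125
[[0.9803, -0.0003, -0.1977], [0.1977, -0.0001, 0.9803], [-0.0003, -1.0, 0.0]] 11.40094960093541
rel home rack x,y,z mm [ 0.2 -1.1  6.8] F rack -0.4 -0.7
```

jog_arm:
  motion:
    - {"gripper": 0,"tx": 0,"ty": 1,"tz": 0.6,"ax": 0,"ay": 0,"az": 0}
    - {"gripper": 0,"tx": 0,"ty": 1,"tz": 0,"ax": 0,"ay": 0,"az": 0}
    - {"gripper": 0,"tx": 0,"ty": 1,"tz": 0,"ax": 0,"ay": 0,"az": 0}
    - {"gripper": 0,"tx": 0,"ty": 1,"tz": 0,"ax": 0,"ay": 0,"az": 0}
    - {"gripper": 0,"tx": 0,"ty": 0,"tz": 0,"ax": 0,"ay": 0,"az": 0}

```text
clock: 18.6
tcp_pos: [0.5585, 0.0601, 0.1406]
orientation: [-1.565, -0.156, 0.156]
contact_force: [0.6, -0.6, -4.6]
grip_width: 0.0104
```

jog_arm:
  motion:
    - {"gripper": 0,"tx": 0,"ty": 1,"tz": 0,"ax": 0,"ay": 0,"az": 0}
    - {"gripper": 0,"tx": 0,"ty": 0.5,"tz": 0,"ax": 0,"ay": 0,"az": 0}
    - {"gripper": 0,"tx": 0,"ty": 0,"tz": 0,"ax": 0,"ay": 0,"az": 0}

```text
clock: 18.9
tcp_pos: [0.5586, 0.0601, 0.1392]
orientation: [-1.565, -0.156, 0.156]
contact_force: [-0.1, 0.2, -5.0]
grip_width: 0.0105
```

jog_arm:
  motion:
    - {"gripper": 0,"tx": 0,"ty": 0.5,"tz": 0,"ax": 0,"ay": 0,"az": 0}
    - {"gripper": 0,"tx": 0,"ty": 0.5,"tz": 0,"ax": 0,"ay": 0,"az": 0}
    - {"gripper": 0,"tx": 0,"ty": 0,"tz": 0,"ax": 0,"ay": 0,"az": 0}

```text
clock: 19.2
tcp_pos: [0.5586, 0.0601, 0.1383]
orientation: [-1.565, -0.156, 0.156]
contact_force: [-0.3, -0.1, -4.3]
grip_width: 0.0101
```

```bash
python3 st.py
```

```text
19.2 [0.5586 0.0601 0.1383] [-0.3 -0.1 -4.3] [-0.08  0.13  0.  ] 0.010103727761969354
[[0.9803, -0.0, -0.1977], [0.1977, 0.0, 0.9803], [-0.0, -1.0, 0.0]] 11.401007518011394
rel home rack x,y,z mm [ 0.3 -0.5  0.5] F rack -0.3 -0.0
```

Going the last bit in 0.5 mm steps until the rack takes the weight.

jog_arm:
  motion:
    - {"gripper": 0,"tx": 0,"ty": 0.5,"tz": 0,"ax": 0,"ay": 0,"az": 0}
    - {"gripper": 0,"tx": 0,"ty": 0.3,"tz": 0,"ax": 0,"ay": 0,"az": 0}
    - {"gripper": 0,"tx": 0,"ty": 0,"tz": 0,"ax": 0,"ay": 0,"az": 0}

```text
clock: 19.5
tcp_pos: [0.5587, 0.0601, 0.1377]
orientation: [-1.565, -0.156, 0.156]
contact_force: [-1.4, -0.4, -0.7]
grip_width: 0.0103
```

jog_arm:
  motion:
    - {"gripper": 0,"tx": 0,"ty": 0.5,"tz": 0,"ax": 0,"ay": 0,"az": 0}
    - {"gripper": 0,"tx": 0,"ty": 0,"tz": 0,"ax": 0,"ay": 0,"az": 0}

```text
clock: 19.7
tcp_pos: [0.5587, 0.0601, 0.1373]
orientation: [-1.565, -0.156, 0.156]
contact_force: [-2.0, 0.7, 1.4]
grip_width: 0.0105
```

jog_arm:
  motion:
    - {"gripper": 0,"tx": 0,"ty": 0.5,"tz": 0,"ax": 0,"ay": 0,"az": 0}
    - {"gripper": 0,"tx": 0,"ty": 0,"tz": 0,"ax": 0,"ay": 0,"az": 0}

```text
clock: 19.9
tcp_pos: [0.5587, 0.0601, 0.1369]
orientation: [-1.565, -0.156, 0.156]
contact_force: [-2.9, 0.9, 5.0]
grip_width: 0.0105
```

```bash
python3 st.py
```

```text
19.9 [0.5587 0.0601 0.1369] [-2.9  0.9  5. ] [ 0.01  0.44 -0.03] 0.010473747392669595
[[0.9803, 0.0002, -0.1975], [0.1975, 0.0005, 0.9803], [0.0003, -1.0, 0.0004]] 11.388248995258788
rel home rack x,y,z mm [ 0.4 -0.5 -0.9] F rack -2.6 1.4
```

jog_arm:
  motion:
    - {"gripper": 0,"tx": 0,"ty": -0.5,"tz": 0,"ax": 0,"ay": 0,"az": 0}
    - {"gripper": 0,"tx": 0,"ty": 0,"tz": 0,"ax": 0,"ay": 0,"az": 0}
    - {"gripper": 0,"tx": 0,"ty": 0,"tz": 0,"ax": 0,"ay": 0,"az": 0}
  newtons: 20

```text
clock: 20.2
tcp_pos: [0.5588, 0.0601, 0.1371]
orientation: [-1.565, -0.156, 0.156]
contact_force: [-2.7, -0.4, 3.3]
grip_width: 0.0104
```

jog_arm:
  motion:
    - {"gripper": 16,"tx": 0,"ty": 0,"tz": 0,"ax": 0,"ay": 0,"az": 0}
    - {"gripper": 22,"tx": 0,"ty": 0,"tz": 0,"ax": 0,"ay": 0,"az": 0}
    - {"gripper": 30,"tx": 0,"ty": 0,"tz": 0,"ax": 0,"ay": 0,"az": 0}
    - {"gripper": 36,"tx": 0,"ty": 0,"tz": 0,"ax": 0,"ay": 0,"az": 0}
    - {"gripper": 36,"tx": 0,"ty": 0,"tz": 0,"ax": 0,"ay": 0,"az": 0}
    - {"gripper": 36,"tx": 0,"ty": 0,"tz": 0,"ax": 0,"ay": 0,"az": 0}

```text
clock: 20.8
tcp_pos: [0.5586, 0.0601, 0.137]
orientation: [-1.565, -0.156, 0.156]
contact_force: [-1.2, -0.2, -0.3]
grip_width: 0.0361
```

```bash
python3 st.py; python3 - <<'E'
from h import *
for n,b in(("side",(210,150,300,240)),):
    im=vision.grab_frame(n);np.save(f"pics/{n}9.npy",im);x0,y0,x1,y1=b
    c=cv2.resize(np.clip(im[y0:y1,x0:x1,::-1]*1.3,0,255).astype(np.uint8),None,fx=6.6,fy=6.6,interpolation=cv2.INTER_CUBIC);cv2.imwrite(f"pics/{n}9.png",c)
E
```

```text
20.8 [0.5586 0.0601 0.137 ] [-1.2 -0.2 -0.3] [-0.01 -0.02  0.05] 0.036087133314447906
[[0.9803, 0.0, -0.1977], [0.1977, -0.0, 0.9803], [0.0, -1.0, -0.0]] 11.401907570195819
rel home rack x,y,z mm [ 0.3 -0.5 -0.8] F rack -1.3 0.1
```

View pics/side9.png

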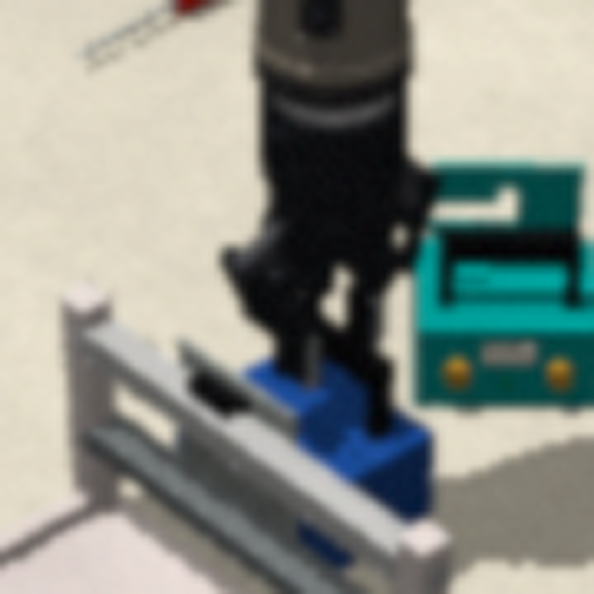

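jog_arm:
  motion:
    - {"gripper": 36,"tx": 0,"ty": -5,"tz": 0,"ax": 0,"ay": 0,"az": 0}
    - {"gripper": 36,"tx": 0,"ty": -10,"tz": 0,"ax": 0,"ay": 0,"az": 0}
    - {"gripper": 36,"tx": 0,"ty": -20,"tz": 0,"ax": 0,"ay": 0,"az": 0}
    - {"gripper": 36,"tx": 0,"ty": -30,"tz": 0,"ax": 0,"ay": 0,"az": 0}
    - {"gripper": 36,"tx": 0,"ty": -40,"tz": 0,"ax": 0,"ay": 0,"az": 0}
    - {"gripper": 36,"tx": 0,"ty": -40,"tz": 0,"ax": 0,"ay": 0,"az": 0}
    - {"gripper": 36,"tx": 0,"ty": 0,"tz": -45,"ax": 0,"ay": 0,"az": 0}
    - {"gripper": 36,"tx": 0,"ty": 0,"tz": -45,"ax": 0,"ay": 0,"az": 0}
    - {"gripper": 36,"tx": 0,"ty": 0,"tz": -45,"ax": 0,"ay": 0,"az": 0}
    - {"gripper": 36,"tx": 0,"ty": 0,"tz": -40,"ax": 0,"ay": 0,"az": 0}
    - {"gripper": 36,"tx": 0,"ty": 0,"tz": 0,"ax": 0,"ay": 0,"az": 0}
    - {"gripper": 36,"tx": 0,"ty": 0,"tz": 0,"ax": 0,"ay": 0,"az": 0}

```text
clock: 22.05
tcp_pos: [0.5931, -0.1126, 0.2827]
orientation: [-1.565, -0.155, 0.154]
contact_force: [1.1, -0.0, 0.2]
grip_width: 0.0364
```

```bash
python3 st.py; python3 - <<'E'
from h import *
for n,b in(("side",(205,150,305,240)),("top",(170,120,290,210))):
    im=vision.grab_frame(n);np.save(f"pics/{n}10.npy",im);x0,y0,x1,y1=b;cv2.imwrite(f"pics/{n}10f.png",im[...,::-1])
    c=cv2.resize(np.clip(im[y0:y1,x0:x1,::-1]*1.4,0,255).astype(np.uint8),None,fx=6.4,fy=6.4,interpolation=cv2.INTER_CUBIC);cv2.imwrite(f"pics/{n}10.png",c)
# expected hung corners
r=np.radians(11.4);ex=np.array([np.cos(r),np.sin(r),0]);ey=np.array([-ex[1],ex[0],0])
s=np.array([.6243,.0734,.132])
for nm,y,z in[("TL",-45,20),("TR",45,20)]:
    for n,o in(("side",(205,150)),("top",(170,120))):
        q=proj(n,s+(2*ex+y*ey)/1000+np.array([0,0,z/1000]));print(nm,n,q.round(1),((q-o)*6.4).round())
E
```

```text
22.05 [ 0.5931 -0.1126  0.2827] [ 1.1 -0.   0.2] [ 0.01 -0.03  0.05] 0.0363580549254278
[[0.9808, 0.0005, -0.195], [0.195, -0.0001, 0.9808], [0.0005, -1.0, -0.0002]] 11.247230904030866
rel home rack x,y,z mm [-1.000e-01 -1.766e+02  1.449e+02] F rack 1.1 -0.3
TL side [236.3 200.9] [200. 325.]
TL top [240.6 152.8] [452. 210.]
TR side [253.7 213. ] [312. 403.]
TR top [213.2 159.1] [277. 250.]
```

View pics/side10.png

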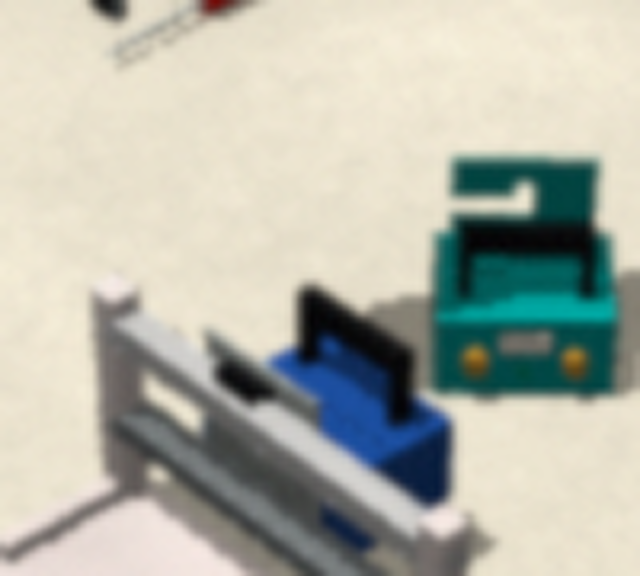

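View pics/top10.png

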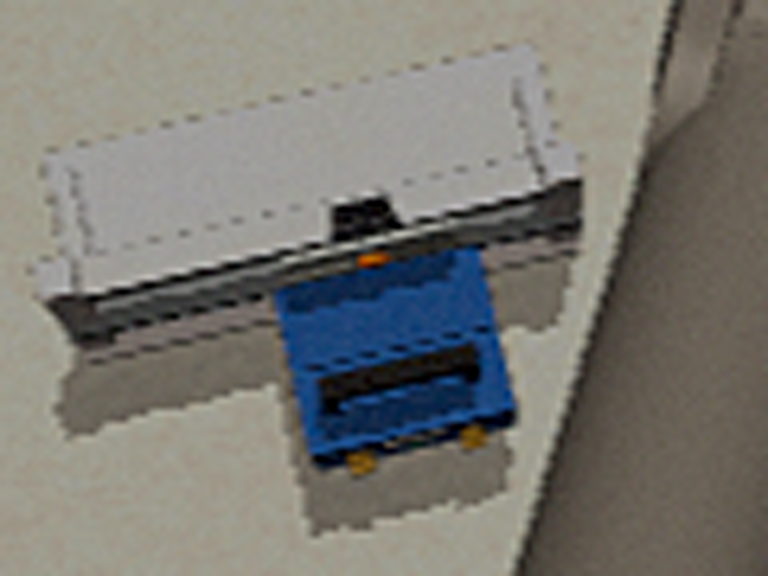

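View pics/top10f.png

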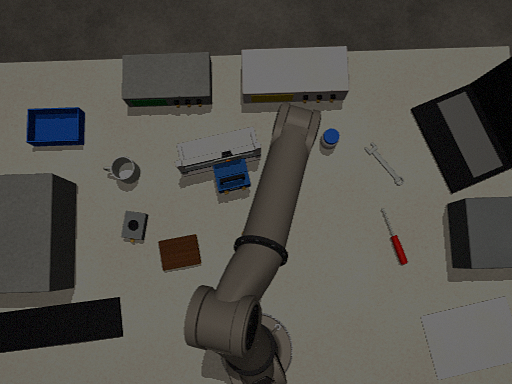

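The orange head, at top (228,160), shows in front of the plate. The plate corners sit within about 2 px of the predicted home position, and the bystanders haven't moved. Handing in.

```bash
python3 -c "
from bench import ticket
print(ticket.hand_in())"
```

```text
the job is handed in; nothing more can be done
None
```

The blue module is hanging on the rack pin and I've handed the job in, at about 22 s on the clock against the 54 s limit.

- **Pick-up:** I gripped the module by its black handle, turned it to the rack's angle and lowered it beside the pin.
- **Setting the depth:** I pressed the back plate lightly against the lower rail, at about 5 N, then backed off.
- **Slide:** The module slid sideways over the pin with no more than noise, until the pin met the end of the slot at about 5 N. That was within about 0.3 mm of where I expected it.
- **Lowering:** I then lowered it 14 mm. The wrist force went from −4.4 N to +5 N as the pin took the weight, so I pressed on the pin with about 9 N at most.
- **Release:** I eased off, opened the gripper and moved clear.

**Last checks:**
- **Hang:** The final pictures show the plate behind the orange pin head, with its top corners within about 2 px of the predicted position.
- **Surroundings:** I saw no change in the other things on the bench. In the last top view the arm hides the turquoise look-alike, but the side view shows it in place.
- **Robot:** The gripper is touching nothing.

**Disagreement:** The two cameras differed by about 2–3 mm on the handle and pin positions. I settled the sideways and depth positions by feel.

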